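# Nest the accessories of an ultrasonic cleaner back into its tank

### The job

The bench's ultrasonic cleaner has been drained and wiped and is to be put away: nest its accessories back into it, one after the other from the largest to the smallest - the wire basket into the tank, then the steel beaker into the basket, then the brass parts strainer into the beaker. Each must end upright and fully down on the floor of the one around it, lowered in and let go rather than dropped. Leave the meter, the spray can and the solder reel where they are.

Things in the scene. Friction and masses are not known exactly. Their poses are not given: they have to be found in the camera images.
- cleaner: Ultrasonic cleaner, fixed to the bench: blue housing 172 mm along its x, 190 mm along its y, 125 mm high, open on top, black control panel on its -x face. In its top is an empty, bare steel tank with vertical walls, 134 mm along x, 150 mm along y, 65 mm deep, centred in the housing. Origin: centre of the underside; z up. A drain tap sticks out 25 mm on the +x face. It may be turned about z by up to 0.3 rad.
- tank_floor (a point): Centre of the tank's floor, 60 mm above the bench and 65 mm below the rim of the tank; axes as the cleaner's.
- basket: Rectangular steel wire basket: 122 mm along its x, 138 mm along its y (so it fits the tank with 6 mm to spare on each side when their y axes are parallel, either way round), walls 45 mm high and 3 mm thick, floor 4 mm thick; 200 g. At each y end two wire legs rise from the wall to a black flat grip. Origin: centre of the underside; z up. Turned from the world axes by up to 0.4 rad at the start. Held by one grip it stays nearly level.
- grip_left (a point): Centre of the basket's black grip at its +y end: 64 mm from the middle, 95 mm above the underside. The grip is a flat block 12 mm thick (along the basket's y), 64 mm long (along its x) and 22 mm high; pinch it from above across its thickness. With the basket home in the tank the grip's lower edge stands 19 mm above the tank's rim. Axes as the basket's.
- grip_right (a point): The same for the grip at the basket's -y end.
- beaker: Plain round stainless-steel beaker, straight sides, outer diameter 62 mm, inner 56 mm, 100 mm high, wall 3 mm, floor 4 mm thick; 120 g. Origin: centre of the underside; z up; it may be turned any way about z. It can be held from above across its outside just below the rim; standing in the basket its rim is 104 mm above the basket's underside, close to level with the tops (106 mm) of the basket's grips, which leave 116 mm between them along the basket's y.
- beaker_rim (a point): Centre of the beaker's mouth, 100 mm above its underside.
- strainer: Round brass gauze parts strainer with a bail: bowl outer diameter 46 mm and 58 mm high (5 mm to spare all round inside the beaker), over it a wire bail in the strainer's yz plane that carries a flat blue grip at the top; 132 mm high in all; 90 g. Origin: centre of the underside; z up. Turned by any angle up to 1.2 rad.
- strainer_grip (a point): Centre of the strainer's blue grip, on its axis 121 mm above its underside: a flat block 10 mm thick (along the strainer's x), 36 mm long (along its y), 22 mm high; pinch it from above across its thickness. In the beaker the grip stands clear above the beaker's rim (its lower edge by 14 mm). Axes as the strainer's.
- meter: Bystander: black analogue multimeter lying flat, 100 x 150 mm, 42 mm high. Origin: centre of the underside.
- spray_can: Bystander: red spray can standing, diameter 52 mm, 150 mm high. Origin: centre of the underside.
- solder_reel: Bystander: reel of solder standing on its flange, diameter 64 mm, 50 mm high. Origin: centre of the underside.

How it is judged:
By the outcome, as a careful person would: the job done as asked, in the order asked, and still so for the second after the job is handed in, with the robot touching nothing.
It also fails if it takes over 70 s, if anything falls off the work surface, if the arm or the gripper's body presses on something with over 40 N, if the wrist force passes 120 N, or if a joint passes its speed limit or range.

### The arm

A 7-joint arm with a two-finger parallel gripper is mounted at the origin on the work surface. World frame = base frame: x ahead of the robot, y to its left, z up, the work surface at z = 0. Lengths are in mm, angles in rad, forces in N, time in s.
With the tool pointing down it reaches from about 425 to 800 mm from the base axis. Payload 8.3 kg.
Tool frame: the origin (TCP) lies midway between the tips of the shut fingers; the grasp point (between the pads) lies 19 mm behind it; z points along the fingers, y is the direction in which the jaws open and shut (so a half turn about z gives the same grasp; the last joint's range is limited). The gripper opens to 85 mm and grips with 20 to 120 N. Pads are 22 mm wide; open, the fingers measure 114 mm over their backs; the gripper's body (76 mm by 85 mm) begins 54 mm behind the grasp point. The pads swing forward as they close: fully open they stand 13 mm farther back than shut.
Start: joints at [-1.22, 0.383, 0.016, 1.37, -0.006, 1.388, -0.046], TCP at [251.255, 572.253, 231.279] pointing down, gripper open.
Joint ranges: [-2.95, 2.95], [-0.25, 2.06], [-1.52, 1.56], [0.18, 2.33], [-1.44, 4.58], [0.02, 2.06], [-3.01, 3.01]. Speed limits (rad/s): [2.39, 2.39, 3.01, 3.01, 3.14, 3.14, 3.14].

### API

Orientations are given as a unit quaternion [x, y, z, w].
In Python, from rig import ctrl, eyes gives the robot as it stands. The module is installed in compiled form; this text tells all that it offers.
- The arm moves only by the tool drive_tool, never from a script. Its argument "increments" is a list of rows, each an object of numbers: "tx", "ty", "tz": the shift along the tool's x, y, z normalised to -1 to 1, where 1 is 0.3 m; "rx", "ry", "rz": the turn, a rotation vector about the tool's x, y, z normalised to -1 to 1, where 1 is 360 degrees. In form: [{"tx": .., "ty": .., "tz": .., "rx": .., "ry": .., "rz": ..}, ...]. A call has exactly 8 rows; each row shifts and turns the pose as measured when the row begins, along the tool's axes as they then stand; what a row does not reach is not made up. A row lasts 1/8 s, in which the tool goes at most 62.5 mm and 10.7 degrees, less where a joint would pass 70% of its speed; a pose out of reach is approached as far as the arm can. A call with a number of a shift or a turn outside -1 to 1 is refused whole. A call with a gripper value outside its range is refused whole. "fingers" is the closure, from -1 (fully open) to 1 (shut), set as the call begins (left out, the last holds). The fingers move at their own pace and stop on an object; the grip force is fixed at half the most. Time passes only in rows, so rows that do not move let the fingers close, or fill a call up. It gives the time, the measured TCP pose, the force and the opening at its end, in the units of the state.
- ctrl.state(): the state, without advancing time (a new reading comes with each control period).
- eyes.grab_frame(name): name is "side" or "top"; returns (picture, depth): 480x640x3 uint8, red, green, blue; 480x640 float32, mm along the optical axis (not along the pixel's ray), 0 where there is no reading.
- eyes.camera_model(name): a dict with "fx", "fy", "cx", "cy" (pixels), "k1" (the pictures are not rectified: a ray, as slopes to the right and down, at radius r is drawn at 1 + k1 r^2 times it, then the intrinsics apply), "extrinsics" (4x4, takes a point from world to camera coordinates). Camera axes: x right, y up, looking along -z (the intrinsics and any distortion apply to the point x, -y, -z); pixel columns grow to the right and rows downward; lengths in mm; the calibration is good to about 2 mm. A picture is of the moment at which its call begins. camera_model takes no time and is no camera call.
- ctrl.hand_in(): hands the job in, once; it reports no verdict.
The state is a dict: "clock": time; "qpos": joint angles; "dq": joint speeds; "joint_torque": joint torques, N m; "position": TCP position; "ee_rot": TCP orientation; "ft_force": force on the tool from outside, world axes, zero at the start; "wrist_torque": the same for the moment, N m; "width": opening from 0.0 (shut) to 1.0 (fully open).
Only numpy, scipy, OpenCV 4.12 (cv2) and the standard library are available. Lean on these libraries where they do the work, as an engineer would, in place of code of your own. Each camera call takes 0.05 s, during which the arm holds its last target.

## Working session

There is one attempt and no reset: what is moved stays moved. The work goes in short steps, Python scripts to look and compute and a tool call to move; the robot and the scene stay as the last step left them, time stands still between calls to the robot, and variables do not carry over. Pictures are saved under pics/ and viewed, and the job is handed in when it is done.

Besides the shell and the picture viewer there is one more tool, called after ">>>" as name(argument=value, ...) on one line, values as JSON. drive_tool: Moves the arm, as the interface text tells. Scaled input: -1 to 1 covers 0.3 m each way for a shift and 360 degrees each way for a turn. Its arguments: {"type":"object","properties":{"increments":{"type":"array","items":{"type":"object","properties":{"tx":{"type":"number"},"ty":{"type":"number"},"tz":{"type":"number"},"rx":{"type":"number"},"ry":{"type":"number"},"rz":{"type":"number"}}}},"fingers":{"type":"number"}},"required":["increments"]}

```bash
mkdir -p pics; ls; python3 - <<'E'
from rig import ctrl, eyes
import cv2, numpy as np
s=ctrl.state(); print(s)
for n in ["side","top"]:
    p,d=eyes.grab_frame(n); cv2.imwrite(f"pics/{n}0.png",p[:,:,::-1]); np.savez(f"{n}0.npz",p=p,d=d)
    m=eyes.camera_model(n); print(n,{k:(np.round(v,4).tolist() if k=="extrinsics" else v) for k,v in m.items()}, (d>0).mean())
E
```

```text
pics
{'clock': 0.0, 'qpos': array([-1.21987464,  0.38426876,  0.01637623,  1.37121375, -0.00627975,
        1.38818428, -0.04646695]), 'dq': array([ 0.00151017,  0.00062182,  0.00097752,  0.00049417, -0.00162027,
        0.00083473,  0.00159991]), 'joint_torque': array([ 5.67417260e-05, -6.27597642e+01,  8.44339896e-01, -3.71832740e+01,
        1.65876694e-02,  1.42577631e-02, -6.23286766e-06]), 'position': array([251.08513404, 571.77524895, 230.23282703]), 'ee_rot': array([ 2.05389549e-01,  9.78679778e-01, -9.96294743e-04, -1.78458367e-04]), 'ft_force': array([-1.0758624 , -0.62459702,  0.15936261]), 'wrist_torque': array([ 0.00717215, -0.03696329,  0.01730791]), 'width': 0.9997248006999458}
side {'fx': 514.7839348047803, 'fy': 514.7839348047803, 'cx': 319.2832115693619, 'cy': 242.73549828075258, 'k1': -0.007618091391790179, 'extrinsics': [[0.888, -0.4594, -0.021, -493.4352], [0.2664, 0.4767, 0.8377, -224.6742], [-0.3748, -0.7495, 0.5457, -1067.8593], [0.0, 0.0, 0.0, 1.0]]} 0.9960611979166667
top {'fx': 580.334760181049, 'fy': 580.334760181049, 'cx': 321.0306490548695, 'cy': 256.0976461227737, 'k1': -0.010254533135053558, 'extrinsics': [[-0.016, -0.9997, -0.0208, 28.4731], [0.9963, -0.0177, 0.0841, -556.1975], [-0.0844, -0.0194, 0.9962, -1542.2691], [0.0, 0.0, 0.0, 1.0]]} 0.9960026041666666
```

View pics/side0.png

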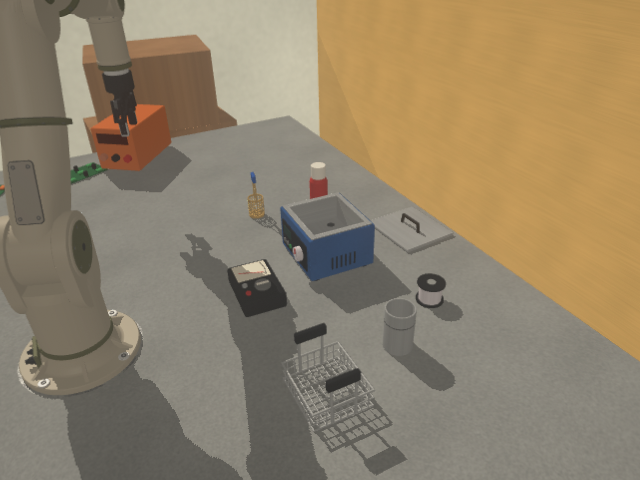

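View pics/top0.png

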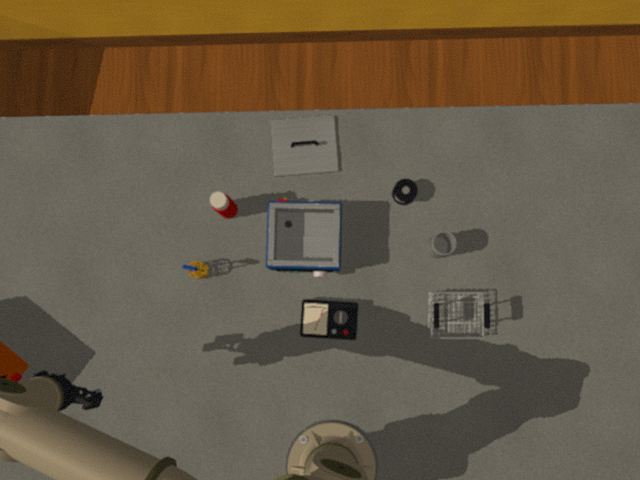

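The side view shows the basket (~(330,385)), the beaker (400,325), the cleaner (328,233) and the strainer (255,195). In the top view the grips are at about (437,315) and (487,315), the beaker at (444,244), the tank at (304,235) and the strainer at (197,269).

```bash
cat > h.py <<'E'
import numpy as np, cv2
from rig import ctrl, eyes
def cam(n):
    m=eyes.camera_model(n); K=np.array([[m['fx'],0,m['cx']],[0,m['fy'],m['cy']],[0,0,1]]); D=np.array([m['k1'],0,0,0.])
    E=np.array(m['extrinsics']); return K,D,E
def slopes(n,uv):
    K,D,E=cam(n); return cv2.undistortPoints(np.asarray(uv,float).reshape(-1,1,2),K,D).reshape(-1,2)
def pts(n,uv,depth):
    s=slopes(n,uv); K,D,E=cam(n); depth=np.asarray(depth,float)
    c=np.c_[s[:,0]*depth,-s[:,1]*depth,-depth]; return (c-E[:3,3])@E[:3,:3]
def cloud(n,d):
    h,w=d.shape; u,v=np.meshgrid(np.arange(w),np.arange(h)); P=pts(n,np.c_[u.ravel(),v.ravel()],d.ravel()).reshape(h,w,3); P[d<=0]=np.nan; return P
def plane(n,uv,z):
    s=slopes(n,uv);K,D,E=cam(n); c=np.c_[s[:,0],-s[:,1],-np.ones(len(s))]; dr=c@E[:3,:3]; o=-E[:3,3]@E[:3,:3]
    t=(z-o[2])/dr[:,2]; return o+dr*t[:,None]
def proj(n,P):
    K,D,E=cam(n); c=np.asarray(P,float).reshape(-1,3)@E[:3,:3].T+E[:3,3]; c=c*[1,-1,-1]
    return cv2.projectPoints(c.reshape(-1,1,3),np.zeros(3),np.zeros(3),K,D)[0].reshape(-1,2)
def grab(n,tag):
    p,d=eyes.grab_frame(n); cv2.imwrite(f"pics/{n}{tag}.png",p[:,:,::-1]); np.savez(f"{n}{tag}.npz",p=p,d=d); return p,d
def load(n,tag):
    z=np.load(f"{n}{tag}.npz"); return z['p'],z['d']
E
python3 - <<'E'
from h import *
np.set_printoptions(precision=1,suppress=True)
def rect(name,m,P,zs=None):
    q=P[m]; print(name,m.sum(),'mean',q.mean(0),'med z',np.median(q[:,2]),'min',q.min(0),'max',q.max(0)); 
    if len(q)>4:
        r=cv2.minAreaRect(q[:,:2].astype(np.float32)); print('   rect',r)
for n in ['top','side']:
    p,d=load(n,'0'); P=cloud(n,d); hsv=cv2.cvtColor(p,cv2.COLOR_RGB2HSV); v=p.max(2)
    z=P[:,:,2]; U,V=np.meshgrid(np.arange(640),np.arange(480))
    def box(a,b,c,e): return (U>=a)&(U<=c)&(V>=b)&(V<=e)
    if n=='top': B=dict(ga=(430,295,446,335),gb=(480,295,494,335),bk=(428,228,462,262),cl=(255,190,352,282),st=(178,255,216,284))
    else: B=dict(ga=(285,315,332,350),gb=(320,362,368,396),bk=(378,295,420,356),cl=(270,185,382,280),st=(240,165,270,225))
    print(n)
    dark=v<70
    for k in('ga','gb'): rect(k,dark&box(*B[k])&(z>75)&(z<120),P)
    rect('bk top',box(*B['bk'])&(z>93)&(z<110),P)
    rect('cl top',box(*B['cl'])&(z>117)&(z<135),P)
    rect('tank floor',box(*B['cl'])&(z>52)&(z<66),P)
    blue=(hsv[:,:,0]>100)&(hsv[:,:,0]<130)&(hsv[:,:,1]>120)
    rect('st grip',box(*B['st'])&blue&(z>95),P)
    rect('st',box(*B['st'])&(z>10),P)
E
```

```text
top
ga 128 mean [ 393.6 -270.6  104.7] med z 104.40968956203207 min [ 362.2 -277.2   90.2] max [ 425.4 -264.3  111.5]
   rect ((393.7705078125, -270.521240234375), (11.646476745605469, 63.38069534301758), 88.3212890625)
gb 142 mean [ 391.8 -398.   104. ] med z 104.50986870433513 min [ 360.3 -405.8   92.1] max [ 420.9 -392.2  112.5]
   rect ((390.5595703125, -398.64593505859375), (13.374883651733398, 60.50080490112305), 88.72452545166016)
bk top 102 mean [ 576.3 -296.    98.5] med z 98.59780944981068 min [ 547.4 -326.7   93.1] max [ 607.3 -265.8  104.6]
   rect ((577.2092895507812, -296.1652526855469), (60.922401428222656, 59.794898986816406), 88.37860870361328)
cl top 1850 mean [602.1  59.4 123.4] med z 123.26426119752247 min [514.9 -35.9 117. ] max [692.7 157.3 134.4]
   rect ((603.4505615234375, 59.7798957824707), (189.75518798828125, 171.94993591308594), 87.7851333618164)
tank floor 2661 mean [606.2  60.2  59.5] med z 59.51325792556405 min [500.5 -34.5  52. ] max [706.  153.   65.9]
   rect ((600.345947265625, 49.41345977783203), (182.9132080078125, 191.5338134765625), 81.89498901
[... 1281 characters left out ...]
3.77880859375, 174.6161346435547), 87.81181335449219)
tank floor 899 mean [604.9  54.6  60.7] med z 61.653309706767686 min [501.4 -41.2  52. ] max [715.5 283.7  66. ]
   rect ((607.0390014648438, 123.61105346679688), (331.28204345703125, 190.5177001953125), 84.5322265625)
st grip 12 mean [524.6 348.1 132.2] med z 132.6295059882978 min [520.5 336.  126.6] max [529.6 360.4 134.6]
   rect ((525.2193603515625, 348.1684875488281), (25.356632232666016, 5.977550029754639), 81.88223266601562)
st 310 mean [526.3 346.   59.1] med z 53.33911202371465 min [504.3 322.9  10.2] max [551.6 378.1 136.3]
   rect ((528.5112915039062, 350.6138916015625), (53.13837432861328, 45.2967643737793), 59.59096145629883)
```

```bash
python3 - <<'E'
import cv2
a=cv2.imread('pics/top0.png'); b=cv2.imread('pics/side0.png')
f=lambda i,x,y,w,h,s:cv2.resize(i[y:y+h,x:x+w],None,fx=s,fy=s,interpolation=cv2.INTER_NEAREST)
import numpy as np
o=np.vstack([np.hstack([f(a,420,280,80,60,5),f(a,255,190,100,75,4)]),np.hstack([f(a,170,250,80,60,5),f(b,280,310,100,75,4)])])
cv2.imwrite('pics/z0.png',o)
E
```

```text
(no output)
```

View pics/z0.png

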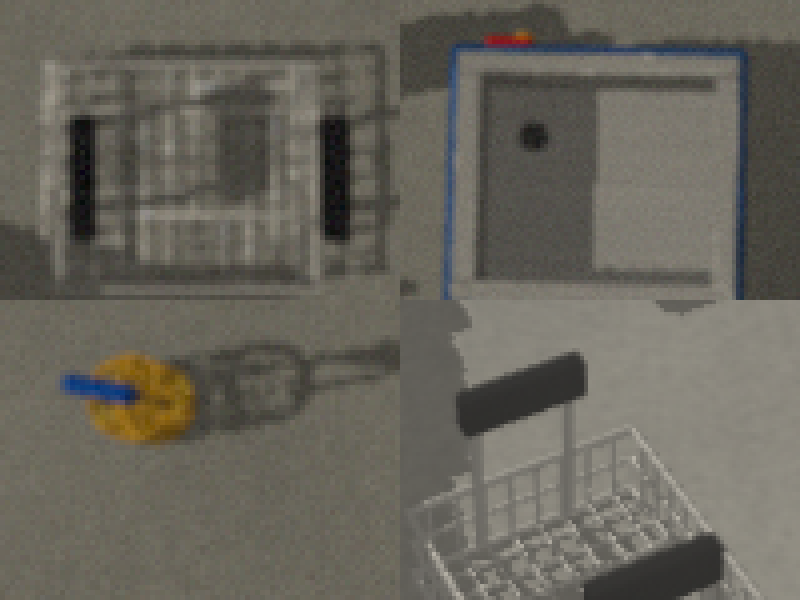

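```bash
cat > plan.py <<'E'
import sys
from h import *
from scipy.spatial.transform import Rotation as R
# usage: plan.py heading step x,y,z [x,y,z ...]  ('-' keeps a coordinate)
def quat(th):
    th=np.radians(th); x=[-np.sin(th),np.cos(th),0]; y=[np.cos(th),np.sin(th),0]; return R.from_matrix(np.c_[x,y,[0,0,-1]])
if __name__=='__main__':
    th=float(sys.argv[1]); step=float(sys.argv[2]); s=ctrl.state(); p=s['position'].copy(); r=R.from_quat(s['ee_rot']); T=quat(th)
    M=r.as_matrix(); print('t',round(s['clock'],2),'pos',p.round(1),'heading',np.degrees(np.arctan2(M[1,1],M[0,1])).round(1),'w',round(float(s['width']),3),'F',s['ft_force'].round(1))
    for a in sys.argv[3:]:
        w=np.array([p[i] if c=='-' else float(c) for i,c in enumerate(a.split(','))])
        n=max(1,int(np.ceil(np.linalg.norm(w-p)/step)))
        d=(w-p)/n
        for k in range(n):
            t=r.inv().apply(d)/300; rv=(r.inv()*T).as_rotvec(); g=np.linalg.norm(rv); m=np.radians(9)
            if g>m: rv=rv*m/g
            r=r*R.from_rotvec(rv); rv=rv/(2*np.pi); p=p+d
            print('{'+', '.join(f'"{k}": {v:.3f}' for k,v in zip(['tx','ty','tz','rx','ry','rz'],[*t,*rv]) if abs(v)>=.0005)+'}, ', '' if (k+1)%8 else '\n',end='')
        print('  ->',w)
E
python3 plan.py 88.5 55 560,100,235 392,-400,215 
```

```text
t 0.1 pos [251.1 571.9 230.4] heading 66.3 w 0.995 F [0.  0.8 0.5]
{"tx": -0.143, "ty": -0.093, "tz": -0.001, "rz": -0.025},  {"tx": -0.127, "ty": -0.115, "tz": -0.001, "rz": -0.025},  {"tx": -0.107, "ty": -0.133, "tz": -0.001, "rz": -0.012},  {"tx": -0.097, "ty": -0.140, "tz": -0.001},  {"tx": -0.097, "ty": -0.140, "tz": -0.001},  {"tx": -0.097, "ty": -0.140, "tz": -0.001},  {"tx": -0.097, "ty": -0.140, "tz": -0.001},  {"tx": -0.097, "ty": -0.140, "tz": -0.001},  
{"tx": -0.097, "ty": -0.140, "tz": -0.001},  {"tx": -0.097, "ty": -0.140, "tz": -0.001},  {"tx": -0.097, "ty": -0.140, "tz": -0.001},    -> [560. 100. 235.]
{"tx": 0.052, "ty": -0.168, "tz": 0.007},  {"tx": 0.052, "ty": -0.168, "tz": 0.007},  {"tx": 0.052, "ty": -0.168, "tz": 0.007},  {"tx": 0.052, "ty": -0.168, "tz": 0.007},  {"tx": 0.052, "ty": -0.168, "tz": 0.007},  {"tx": 0.052, "ty": -0.168, "tz": 0.007},  {"tx": 0.052, "ty": -0.168, "tz": 0.007},  {"tx": 0.052, "ty": -0.168, "tz": 0.007},  
{"tx": 0.052, "ty": -0.168, "tz": 0.007},  {"tx": 0.052, "ty": -0.168, "tz": 0.007},    -> [ 392. -400.  215.]
```

>>> drive_tool(fingers=-1, increments=[{"tx": -0.14,"ty": -0.09,"rz": -0.025},{"tx": -0.13,"ty": -0.115,"rz": -0.025},{"tx": -0.11,"ty": -0.13,"rz": -0.012},{"tx": -0.1,"ty": -0.14},{"tx": -0.1,"ty": -0.14},{"tx": -0.1,"ty": -0.14},{"tx": -0.1,"ty": -0.14},{"tx": -0.1,"ty": -0.14}])

```text
invalid input at $.increments[0]: expected keys tx, ty, tz, rx, ry, rz
```

```bash
python3 plan.py 88.5 55 560,100,235 392,-400,215
```

```text
t 0.1 pos [251.1 571.9 230.4] heading 66.3 w 0.995 F [0.  0.8 0.5]
{"tx": -0.143, "ty": -0.093, "tz": -0.001, "rz": -0.025},  {"tx": -0.127, "ty": -0.115, "tz": -0.001, "rz": -0.025},  {"tx": -0.107, "ty": -0.133, "tz": -0.001, "rz": -0.012},  {"tx": -0.097, "ty": -0.140, "tz": -0.001},  {"tx": -0.097, "ty": -0.140, "tz": -0.001},  {"tx": -0.097, "ty": -0.140, "tz": -0.001},  {"tx": -0.097, "ty": -0.140, "tz": -0.001},  {"tx": -0.097, "ty": -0.140, "tz": -0.001},  
{"tx": -0.097, "ty": -0.140, "tz": -0.001},  {"tx": -0.097, "ty": -0.140, "tz": -0.001},  {"tx": -0.097, "ty": -0.140, "tz": -0.001},    -> [560. 100. 235.]
{"tx": 0.052, "ty": -0.168, "tz": 0.007},  {"tx": 0.052, "ty": -0.168, "tz": 0.007},  {"tx": 0.052, "ty": -0.168, "tz": 0.007},  {"tx": 0.052, "ty": -0.168, "tz": 0.007},  {"tx": 0.052, "ty": -0.168, "tz": 0.007},  {"tx": 0.052, "ty": -0.168, "tz": 0.007},  {"tx": 0.052, "ty": -0.168, "tz": 0.007},  {"tx": 0.052, "ty": -0.168, "tz": 0.007},  
{"tx": 0.052, "ty": -0.168, "tz": 0.007},  {"tx": 0.052, "ty": -0.168, "tz": 0.007},    -> [ 392. -400.  215.]
```

All six keys are required.

>>> drive_tool(fingers=-1, increments=[{"tx": -0.14,"ty": -0.09,"tz": 0,"rx": 0,"ry": 0,"rz": -0.025},{"tx": -0.13,"ty": -0.115,"tz": 0,"rx": 0,"ry": 0,"rz": -0.025},{"tx": -0.11,"ty": -0.13,"tz": 0,"rx": 0,"ry": 0,"rz": -0.012},{"tx": -0.1,"ty": -0.14,"tz": 0,"rx": 0,"ry": 0,"rz": 0},{"tx": -0.1,"ty": -0.14,"tz": 0,"rx": 0,"ry": 0,"rz": 0},{"tx": -0.1,"ty": -0.14,"tz": 0,"rx": 0,"ry": 0,"rz": 0},{"tx": -0.1,"ty": -0.14,"tz": 0,"rx": 0,"ry": 0,"rz": 0},{"tx": -0.1,"ty": -0.14,"tz": 0,"rx": 0,"ry": 0,"rz": 0}])

```text
clock: 1.1
position: [487.1, 226.5, 226.4]
ee_rot: [0.001, 1.0, -0.003, -0.003]
ft_force: [0.3, 0.0, -0.5]
width: 1.001
```

```bash
python3 plan.py 88.5 55 500,50,235 392,-400,215
```

```text
t 1.1 pos [487.1 226.5 226.4] heading 89.9 w 1.001 F [ 0.3  0.  -0.5]
{"tx": -0.011, "ty": -0.147, "tz": -0.006, "rx": -0.001, "ry": -0.001, "rz": 0.004},  {"tx": -0.015, "ty": -0.147, "tz": -0.007},  {"tx": -0.015, "ty": -0.147, "tz": -0.007},  {"tx": -0.015, "ty": -0.147, "tz": -0.007},    -> [500.  50. 235.]
{"tx": 0.036, "ty": -0.168, "tz": 0.007},  {"tx": 0.036, "ty": -0.168, "tz": 0.007},  {"tx": 0.036, "ty": -0.168, "tz": 0.007},  {"tx": 0.036, "ty": -0.168, "tz": 0.007},  {"tx": 0.036, "ty": -0.168, "tz": 0.007},  {"tx": 0.036, "ty": -0.168, "tz": 0.007},  {"tx": 0.036, "ty": -0.168, "tz": 0.007},  {"tx": 0.036, "ty": -0.168, "tz": 0.007},  
{"tx": 0.036, "ty": -0.168, "tz": 0.007},    -> [ 392. -400.  215.]
```

>>> drive_tool(increments=[{"tx": -0.01,"ty": -0.17,"tz": -0.006,"rx": -0.001,"ry": -0.001,"rz": 0.004},{"tx": -0.01,"ty": -0.17,"tz": -0.006,"rx": 0,"ry": 0,"rz": 0},{"tx": -0.01,"ty": -0.17,"tz": 0,"rx": 0,"ry": 0,"rz": 0},{"tx": 0,"ty": -0.18,"tz": 0,"rx": 0,"ry": 0,"rz": 0},{"tx": 0.03,"ty": -0.18,"tz": 0,"rx": 0,"ry": 0,"rz": 0},{"tx": 0.04,"ty": -0.18,"tz": 0,"rx": 0,"ry": 0,"rz": 0},{"tx": 0.04,"ty": -0.18,"tz": 0,"rx": 0,"ry": 0,"rz": 0},{"tx": 0.04,"ty": -0.18,"tz": 0,"rx": 0,"ry": 0,"rz": 0}])

```text
clock: 2.1
position: [438.1, -209.1, 228.0]
ee_rot: [0.014, 1.0, -0.0, -0.001]
ft_force: [0.4, -0.3, -0.3]
width: 1.001
```

```bash
python3 plan.py 88.5 50 392,-400,200
```

```text
t 2.1 pos [ 438.1 -209.1  228. ] heading 88.4 w 1.001 F [ 0.4 -0.3 -0.3]
{"tx": 0.034, "ty": -0.160, "tz": 0.024},  {"tx": 0.034, "ty": -0.160, "tz": 0.023},  {"tx": 0.034, "ty": -0.160, "tz": 0.023},  {"tx": 0.034, "ty": -0.160, "tz": 0.023},    -> [ 392. -400.  200.]
```

>>> drive_tool(increments=[{"tx": 0.034,"ty": -0.16,"tz": 0,"rx": 0,"ry": 0,"rz": 0},{"tx": 0.034,"ty": -0.16,"tz": 0.01,"rx": 0,"ry": 0,"rz": 0},{"tx": 0.034,"ty": -0.16,"tz": 0.02,"rx": 0,"ry": 0,"rz": 0},{"tx": 0.034,"ty": -0.14,"tz": 0.02,"rx": 0,"ry": 0,"rz": 0},{"tx": 0.02,"ty": -0.06,"tz": 0.05,"rx": 0,"ry": 0,"rz": 0},{"tx": 0,"ty": 0,"tz": 0.08,"rx": 0,"ry": 0,"rz": 0},{"tx": 0,"ty": 0,"tz": 0.04,"rx": 0,"ry": 0,"rz": 0},{"tx": 0,"ty": 0,"tz": 0,"rx": 0,"ry": 0,"rz": 0}])

```text
clock: 3.1
position: [378.3, -422.1, 158.9]
ee_rot: [0.018, 1.0, -0.0, -0.003]
ft_force: [-0.4, 0.4, 0.2]
width: 0.999
```

```bash
python3 plan.py 88.5 25 392,-400,140 -,-,78; python3 -c "
from h import *
grab('side','1')"
```

```text
t 3.1 pos [ 378.3 -422.1  158.9] heading 88.0 w 0.999 F [-0.4  0.4  0.2]
{"tx": -0.022, "ty": 0.038, "tz": 0.031, "ry": -0.001, "rz": -0.001},  {"tx": -0.022, "ty": 0.037, "tz": 0.032},    -> [ 392. -400.  140.]
{"tz": 0.069},  {"tz": 0.069},  {"tz": 0.069},    -> [ 392. -400.   78.]
```

View pics/side1.png

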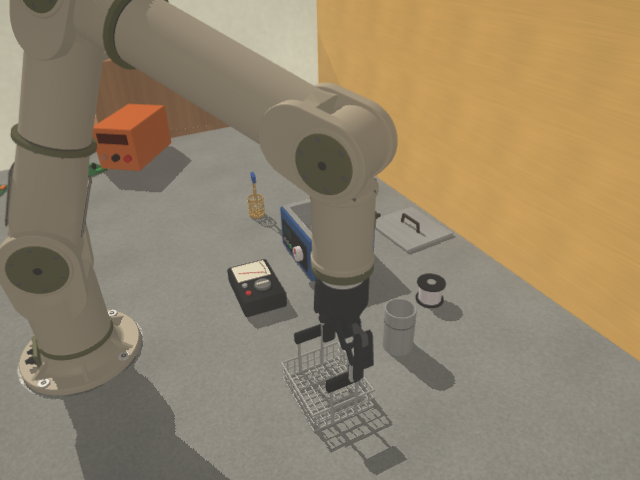

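The gripper is above the near (right) grip at about (345,380), roughly 20 mm off in y. I'll correct that, then descend.

>>> drive_tool(increments=[{"tx": -0.023,"ty": 0.038,"tz": 0,"rx": 0,"ry": -0.001,"rz": -0.001},{"tx": -0.023,"ty": 0.037,"tz": 0.02,"rx": 0,"ry": 0,"rz": 0},{"tx": 0,"ty": 0,"tz": 0.06,"rx": 0,"ry": 0,"rz": 0},{"tx": 0,"ty": 0,"tz": 0.07,"rx": 0,"ry": 0,"rz": 0},{"tx": 0,"ty": 0,"tz": 0.06,"rx": 0,"ry": 0,"rz": 0},{"tx": 0,"ty": 0,"tz": 0.04,"rx": 0,"ry": 0,"rz": 0},{"tx": 0,"ty": 0,"tz": 0.01,"rx": 0,"ry": 0,"rz": 0},{"tx": 0,"ty": 0,"tz": 0,"rx": 0,"ry": 0,"rz": 0}])

```text
clock: 4.15
position: [396.8, -396.5, 77.6]
ee_rot: [0.012, 1.0, -0.001, 0.002]
ft_force: [-0.1, 0.5, -0.3]
width: 1.001
```

```bash
python3 plan.py 88.5 25 392,-400,78
```

```text
t 4.15 pos [ 396.8 -396.5   77.6] heading 88.7 w 1.001 F [-0.1  0.5 -0.3]
{"tx": 0.016, "ty": -0.012, "tz": -0.001, "ry": 0.001},    -> [ 392. -400.   78.]
```

>>> drive_tool(fingers=1, increments=[{"tx": 0.01,"ty": -0.01,"tz": 0,"rx": 0,"ry": 0.001,"rz": 0},{"tx": 0,"ty": 0,"tz": 0,"rx": 0,"ry": 0,"rz": 0},{"tx": 0,"ty": 0,"tz": 0,"rx": 0,"ry": 0,"rz": 0},{"tx": 0,"ty": 0,"tz": 0,"rx": 0,"ry": 0,"rz": 0},{"tx": 0,"ty": 0,"tz": 0,"rx": 0,"ry": 0,"rz": 0},{"tx": 0,"ty": 0,"tz": 0,"rx": 0,"ry": 0,"rz": 0},{"tx": 0,"ty": 0,"tz": 0,"rx": 0,"ry": 0,"rz": 0},{"tx": 0,"ty": 0,"tz": 0,"rx": 0,"ry": 0,"rz": 0}])

```text
clock: 5.15
position: [394.3, -400.9, 79.5]
ee_rot: [0.012, 1.0, -0.002, 0.0]
ft_force: [0.0, -0.5, 1.3]
width: 0.131
```

>>> drive_tool(increments=[{"tx": 0,"ty": 0,"tz": -0.03,"rx": 0,"ry": 0,"rz": 0},{"tx": 0,"ty": 0,"tz": -0.06,"rx": 0,"ry": 0,"rz": 0},{"tx": 0,"ty": 0,"tz": -0.09,"rx": 0,"ry": 0,"rz": 0},{"tx": 0,"ty": 0,"tz": -0.11,"rx": 0,"ry": 0,"rz": 0},{"tx": 0,"ty": 0,"tz": -0.11,"rx": 0,"ry": 0,"rz": 0},{"tx": 0,"ty": 0,"tz": -0.1,"rx": 0,"ry": 0,"rz": 0},{"tx": -0.03,"ty": 0.04,"tz": -0.08,"rx": 0,"ry": 0,"rz": 0},{"tx": -0.04,"ty": 0.08,"tz": -0.04,"rx": 0,"ry": 0,"rz": 0}])

```text
clock: 6.15
position: [413.2, -365.9, 278.0]
ee_rot: [0.015, 1.0, -0.003, 0.0]
ft_force: [0.5, -0.3, -2.4]
width: 0.13
```

```bash
python3 plan.py 87.8 42 602,-5,255
```

```text
t 6.15 pos [ 413.2 -365.9  278. ] heading 88.3 w 0.13 F [ 0.5 -0.3 -2.4]
{"tx": -0.059, "ty": 0.122, "tz": 0.007, "rx": -0.001, "rz": 0.001},  {"tx": -0.058, "ty": 0.123, "tz": 0.008},  {"tx": -0.058, "ty": 0.123, "tz": 0.008},  {"tx": -0.058, "ty": 0.123, "tz": 0.008},  {"tx": -0.058, "ty": 0.123, "tz": 0.008},  {"tx": -0.058, "ty": 0.123, "tz": 0.008},  {"tx": -0.058, "ty": 0.123, "tz": 0.008},  {"tx": -0.058, "ty": 0.123, "tz": 0.008},  
{"tx": -0.058, "ty": 0.123, "tz": 0.008},  {"tx": -0.058, "ty": 0.123, "tz": 0.008},    -> [602.  -5. 255.]
```

>>> drive_tool(increments=[{"tx": -0.06,"ty": 0.11,"tz": 0,"rx": 0,"ry": 0,"rz": 0.001},{"tx": -0.06,"ty": 0.12,"tz": 0,"rx": 0,"ry": 0,"rz": 0},{"tx": -0.06,"ty": 0.12,"tz": 0,"rx": 0,"ry": 0,"rz": 0},{"tx": -0.06,"ty": 0.12,"tz": 0,"rx": 0,"ry": 0,"rz": 0},{"tx": -0.06,"ty": 0.12,"tz": 0.01,"rx": 0,"ry": 0,"rz": 0},{"tx": -0.06,"ty": 0.12,"tz": 0.01,"rx": 0,"ry": 0,"rz": 0},{"tx": -0.06,"ty": 0.12,"tz": 0.01,"rx": 0,"ry": 0,"rz": 0},{"tx": -0.06,"ty": 0.12,"tz": 0.01,"rx": 0,"ry": 0,"rz": 0}])

```text
clock: 7.15
position: [570.1, -82.5, 277.1]
ee_rot: [0.023, 1.0, -0.005, 0.006]
ft_force: [0.2, 0.3, -1.5]
width: 0.127
```

```bash
python3 plan.py 87.8 40 602,-5,255
```

```text
t 7.15 pos [570.1 -82.5 277.1] heading 87.3 w 0.127 F [ 0.2  0.3 -1.5]
{"tx": -0.031, "ty": 0.088, "tz": 0.024, "rx": -0.002, "ry": 0.002, "rz": -0.001},  {"tx": -0.032, "ty": 0.087, "tz": 0.025},  {"tx": -0.032, "ty": 0.087, "tz": 0.025},    -> [602.  -5. 255.]
```

>>> drive_tool(increments=[{"tx": -0.032,"ty": 0.085,"tz": 0.01,"rx": -0.002,"ry": 0.002,"rz": -0.001},{"tx": -0.032,"ty": 0.085,"tz": 0.02,"rx": 0,"ry": 0,"rz": 0},{"tx": -0.025,"ty": 0.06,"tz": 0.02,"rx": 0,"ry": 0,"rz": 0},{"tx": -0.015,"ty": 0.02,"tz": 0.02,"rx": 0,"ry": 0,"rz": 0},{"tx": 0,"ty": 0,"tz": 0.01,"rx": 0,"ry": 0,"rz": 0},{"tx": 0,"ty": 0,"tz": 0,"rx": 0,"ry": 0,"rz": 0},{"tx": 0,"ty": 0,"tz": 0,"rx": 0,"ry": 0,"rz": 0},{"tx": 0,"ty": 0,"tz": 0,"rx": 0,"ry": 0,"rz": 0}])

```text
clock: 8.15
position: [604.9, -9.0, 254.7]
ee_rot: [0.021, 1.0, 0.001, -0.001]
ft_force: [0.9, -0.1, -2.2]
width: 0.131
```

```bash
python3 plan.py 87.8 40 602,-5,255; python3 -c "
from h import *
grab('side','2');grab('top','2')
a=cv2.imread('pics/top2.png')[170:290,230:390]; b=cv2.imread('pics/side2.png')[120:290,240:420]
o=np.hstack([cv2.resize(a,(440,330)),cv2.resize(b,(349,330))]); cv2.imwrite('pics/z2.png',o)
"
```

```text
t 8.15 pos [604.9  -9.  254.7] heading 87.6 w 0.131 F [ 0.9 -0.1 -2.2]
{"tx": 0.010, "ty": 0.013, "tz": -0.001, "rz": -0.001},    -> [602.  -5. 255.]
```

View pics/z2.png

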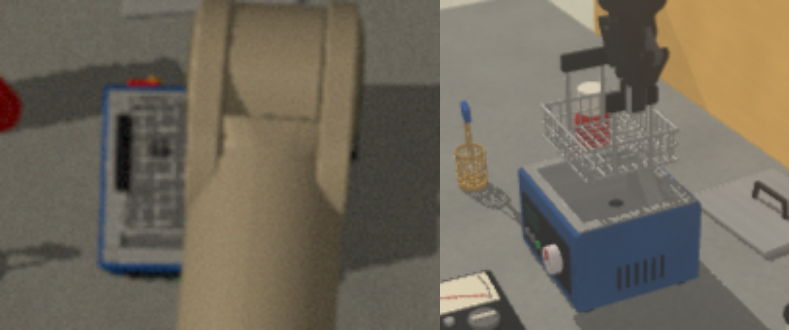

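The side view shows the basket hanging about level over the tank. In the top view only the left grip is visible, at about (275,225) in the full frame.

```bash
python3 - <<'E'
from h import *
np.set_printoptions(precision=1,suppress=True)
U,V=np.meshgrid(np.arange(640),np.arange(480))
for n in('top','side'):
    p,d=load(n,'2');P=cloud(n,d);z=P[:,:,2];dark=p.max(2)<70
    if n=='top': bx=dict(g=(262,200,285,250))
    else: bx=dict(g=(300,130,322,165))
    for k,(a,b,c,e) in bx.items():
        m=dark&(U>=a)&(U<=c)&(V>=b)&(V<=e)&(z>215)&(z<300); q=P[m]; 
        r=cv2.minAreaRect(q[:,:2].astype(np.float32)); print(n,m.sum(),q.mean(0),np.median(q[:,2]),q.min(0),q.max(0),r)
# tank mouth: steel rim inner corners by cleaner blue outline before move
for n in('top','side'):
    p,d=load(n,'0');P=cloud(n,d);z=P[:,:,2];hsv=cv2.cvtColor(p,cv2.COLOR_RGB2HSV)
    # tank floor/inside : height < 118 inside rim
    q=P[(z>50)&(z<118)&(abs(P[:,:,0]-604)<72)&(abs(P[:,:,1]-59)<80)&(hsv[:,:,1]<60)]
    f=q[(q[:,2]>56)&(q[:,2]<64)]
    print(n,len(f),f.min(0),f.max(0),np.percentile(f,1,axis=0),np.percentile(f,99,axis=0),cv2.minAreaRect(f[:,:2].astype(np.float32)))
    rim=P[(z>121)&(z<130)&(abs(P[:,:,0]-604)<110)&(abs(P[:,:,1]-59)<120)]
    print('rim',len(rim),np.percentile(rim,[.5,99.5],axis=0), cv2.minAreaRect(rim[:,:2].astype(np.float32)))
E
python3 - <<'E'
import cv2,numpy as np
a=cv2.imread('pics/side2.png'); cv2.imwrite('pics/z2b.png',cv2.resize(a[120:280,250:400],None,fx=3.75,fy=3.75,interpolation=cv2.INTER_CUBIC))
E
```

```text
top 162 [606.  118.1 279.2] 279.34163708559765 [575.7 111.3 257.1] [637.5 124.8 286. ] ((606.5255126953125, 118.66304016113281), (12.629136085510254, 62.010250091552734), 87.05563354492188)
side 164 [602.9 113.9 274.2] 274.1017577491994 [577.9 107.9 262. ] [629.4 121.5 284.5] ((603.5386962890625, 114.06367492675781), (11.459748268127441, 51.244991302490234), 85.67107391357422)
top 2085 [540.  -15.2  56. ] [673.4 137.3  64. ] [543.2 -14.   56.1] [671.2 134.2  63.8] ((606.5742797851562, 60.50304412841797), (150.62843322753906, 130.44503784179688), 88.1281509399414)
rim 1348 [[517.5 -34.9 121.1]
 [688.7 154.1 129.6]] ((603.174560546875, 59.787879943847656), (189.3510284423828, 170.9186553955078), 87.82439422607422)
side 349 [583.5  75.8  58.4] [675.7 138.6  64. ] [584.8  79.4  59. ] [673.5 137.8  64. ] ((630.3453369140625, 108.59783172607422), (61.88527297973633, 91.6509780883789), 87.55120086669922)
rim 1233 [[519.8 -37.9 121.1]
 [692.5 151.4 129.7]] ((606.3295288085938, 57.20075225830078), (191.42530822753906, 171.9033966064453), 87.92398834228516)
```

View pics/z2b.png

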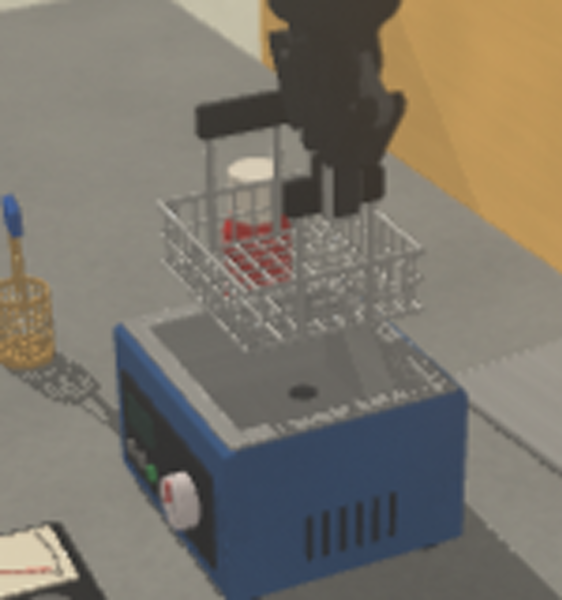

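>>> drive_tool(increments=[{"tx": 0,"ty": 0.017,"tz": 0.02,"rx": 0,"ry": 0,"rz": -0.001},{"tx": 0,"ty": 0,"tz": 0.04,"rx": 0,"ry": 0,"rz": 0},{"tx": 0,"ty": 0,"tz": 0.05,"rx": 0,"ry": 0,"rz": 0},{"tx": 0,"ty": 0,"tz": 0.03,"rx": 0,"ry": 0,"rz": 0},{"tx": 0,"ty": 0,"tz": 0.01,"rx": 0,"ry": 0,"rz": 0},{"tx": 0,"ty": 0,"tz": 0,"rx": 0,"ry": 0,"rz": 0},{"tx": 0,"ty": 0,"tz": 0,"rx": 0,"ry": 0,"rz": 0},{"tx": 0,"ty": 0,"tz": 0,"rx": 0,"ry": 0,"rz": 0}])

```text
clock: 9.25
position: [604.9, -3.1, 206.1]
ee_rot: [0.018, 1.0, 0.001, -0.001]
ft_force: [0.1, 1.1, -2.1]
width: 0.131
```

```bash
python3 plan.py 87.8 40 605,-3.8,200; python3 - <<'E'
from h import *
np.set_printoptions(precision=1,suppress=True)
grab('side','3');grab('top','3')
a=cv2.imread('pics/side3.png'); cv2.imwrite('pics/z3.png',cv2.resize(a[140:280,250:400],None,fx=4,fy=4,interpolation=cv2.INTER_CUBIC))
U,V=np.meshgrid(np.arange(640),np.arange(480))
n='top'
p,d=load(n,'3');P=cloud(n,d);z=P[:,:,2];dark=p.max(2)<70
a,b,c,e=(258,200,285,255)
m=dark&(U>=a)&(U<=c)&(V>=b)&(V<=e)&(z>190)&(z<300); q=P[m]; 
r=cv2.minAreaRect(q[:,:2].astype(np.float32)); print(n,m.sum(),q.mean(0),np.median(q[:,2]),q.min(0),q.max(0),r)
E
```

```text
t 9.25 pos [604.9  -3.1 206.1] heading 88.0 w 0.131 F [ 0.1  1.1 -2.1]
{"tx": -0.001, "ty": -0.003, "tz": 0.020, "rz": 0.001},    -> [605.   -3.8 200. ]
top 153 [606.8 123.8 229.8] 230.85879316635157 [575.1 117.8 211.8] [639.4 130.  238.1] ((607.2617797851562, 124.19361114501953), (11.765010833740234, 64.19650268554688), 88.84014892578125)
```

View pics/z3.png

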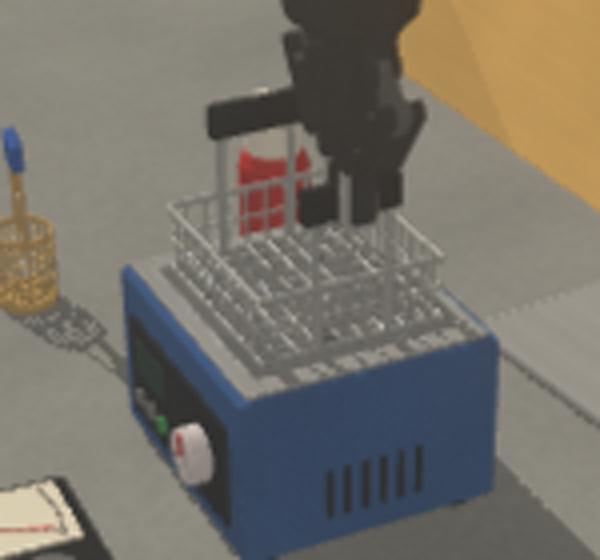

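The basket is centred over the tank mouth: its left grip is at (607,124), against a target of (606,124). I'll lower it gently.

>>> drive_tool(increments=[{"tx": 0,"ty": 0,"tz": 0.025,"rx": 0,"ry": 0,"rz": 0},{"tx": 0,"ty": 0,"tz": 0.025,"rx": 0,"ry": 0,"rz": 0},{"tx": 0,"ty": 0,"tz": 0.025,"rx": 0,"ry": 0,"rz": 0},{"tx": 0,"ty": 0,"tz": 0.025,"rx": 0,"ry": 0,"rz": 0},{"tx": 0,"ty": 0,"tz": 0.025,"rx": 0,"ry": 0,"rz": 0},{"tx": 0,"ty": 0,"tz": 0.025,"rx": 0,"ry": 0,"rz": 0},{"tx": 0,"ty": 0,"tz": 0.02,"rx": 0,"ry": 0,"rz": 0},{"tx": 0,"ty": 0,"tz": 0.01,"rx": 0,"ry": 0,"rz": 0}])

```text
clock: 10.35
position: [604.4, -2.8, 147.7]
ee_rot: [0.017, 1.0, 0.001, -0.002]
ft_force: [-0.0, 0.0, -2.3]
width: 0.127
```

```bash
python3 plan.py 87.8 40 605,-3.8,140
```

```text
t 10.35 pos [604.4  -2.8 147.7] heading 88.0 w 0.127 F [-0.   0.  -2.3]
{"tx": -0.002, "ty": -0.003, "tz": 0.026, "ry": -0.001, "rz": 0.001},    -> [605.   -3.8 140. ]
```

>>> drive_tool(increments=[{"tx": 0,"ty": 0,"tz": 0.01,"rx": 0,"ry": 0,"rz": 0},{"tx": 0,"ty": 0,"tz": 0.01,"rx": 0,"ry": 0,"rz": 0},{"tx": 0,"ty": 0,"tz": 0.01,"rx": 0,"ry": 0,"rz": 0},{"tx": 0,"ty": 0,"tz": 0.005,"rx": 0,"ry": 0,"rz": 0},{"tx": 0,"ty": 0,"tz": 0,"rx": 0,"ry": 0,"rz": 0},{"tx": 0,"ty": 0,"tz": 0,"rx": 0,"ry": 0,"rz": 0},{"tx": 0,"ty": 0,"tz": 0,"rx": 0,"ry": 0,"rz": 0},{"tx": 0,"ty": 0,"tz": 0,"rx": 0,"ry": 0,"rz": 0}])

```text
clock: 11.35
position: [604.9, -3.0, 139.5]
ee_rot: [0.018, 1.0, 0.002, -0.001]
ft_force: [-1.2, -0.3, -0.9]
width: 0.126
```

```bash
python3 plan.py 87.8 40 605,-3.8,140; python3 - <<'E'
from h import *
np.set_printoptions(precision=1,suppress=True)
grab('side','4');grab('top','4')
a=cv2.imread('pics/side4.png'); cv2.imwrite('pics/z4.png',cv2.resize(a[140:280,250:400],None,fx=4,fy=4,interpolation=cv2.INTER_CUBIC))
U,V=np.meshgrid(np.arange(640),np.arange(480))
n='top'
p,d=load(n,'4');P=cloud(n,d);z=P[:,:,2];dark=p.max(2)<70
a,b,c,e=(258,200,285,255)
m=dark&(U>=a)&(U<=c)&(V>=b)&(V<=e)&(z>135)&(z<300); q=P[m]; 
r=cv2.minAreaRect(q[:,:2].astype(np.float32)); print(n,m.sum(),q.mean(0),np.median(q[:,2]),q.min(0),q.max(0),r)
E
```

```text
t 11.35 pos [604.9  -3.  139.5] heading 88.0 w 0.126 F [-1.2 -0.3 -0.9]
{"ty": -0.003, "tz": -0.002, "rz": 0.001},    -> [605.   -3.8 140. ]
top 130 [605.1 124.1 164.3] 164.5383680667423 [574.6 118.6 152.3] [636.7 130.2 173.4] ((605.6585083007812, 124.1435317993164), (10.968022346496582, 62.16273880004883), 88.96043395996094)
```

View pics/z4.png

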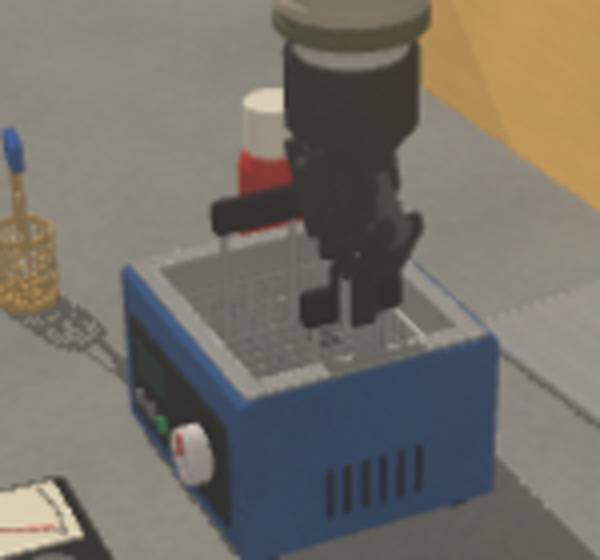

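The basket is on the floor (grip top about 166 mm, expected 166; the load on the wrist has dropped). Release and rise.

>>> drive_tool(fingers=-1, increments=[{"tx": 0,"ty": 0,"tz": 0,"rx": 0,"ry": 0,"rz": 0},{"tx": 0,"ty": 0,"tz": 0,"rx": 0,"ry": 0,"rz": 0},{"tx": 0,"ty": 0,"tz": 0,"rx": 0,"ry": 0,"rz": 0},{"tx": 0,"ty": 0,"tz": 0,"rx": 0,"ry": 0,"rz": 0},{"tx": 0,"ty": 0,"tz": -0.04,"rx": 0,"ry": 0,"rz": 0},{"tx": 0,"ty": 0,"tz": -0.08,"rx": 0,"ry": 0,"rz": 0},{"tx": 0,"ty": 0,"tz": -0.12,"rx": 0,"ry": 0,"rz": 0},{"tx": 0,"ty": 0,"tz": -0.12,"rx": 0,"ry": 0,"rz": 0}])

```text
clock: 12.45
position: [604.2, -3.2, 251.1]
ee_rot: [0.018, 1.0, 0.001, -0.002]
ft_force: [0.4, 0.5, -0.5]
width: 1.0
```

```bash
python3 - <<'E'
from h import *
np.set_printoptions(precision=1,suppress=True)
# beaker: fit circle on rim pixels with plane z=100
for n,b in(('top',(425,225,465,265)),('side',(378,293,422,330))):
    p,d=load(n,'0');P=cloud(n,d);z=P[:,:,2]
    U,V=np.meshgrid(np.arange(640),np.arange(480)); m=(U>=b[0])&(U<=b[2])&(V>=b[1])&(V<=b[3])&(z>94)
    c=max(cv2.findContours(m.astype(np.uint8)*255,cv2.RETR_EXTERNAL,cv2.CHAIN_APPROX_NONE)[0],key=len)
    e=cv2.fitEllipse(cv2.convexHull(c)) ; print(n,e,'center',plane(n,[e[0]],100), cv2.minEnclosingCircle(plane(n,c[:,0,:],100)[:,:2].astype(np.float32)))
    q=P[m]; print(cv2.minEnclosingCircle(q[:,:2].astype(np.float32)))
E
python3 plan.py 358 50 577,-100,260 577,-297,200
```

```text
top ((442.9061279296875, 243.07272338867188), (23.183927536010742, 24.159547805786133), 55.67625045776367) center [[ 578.1 -295.1  100. ]] ((578.0787353515625, -295.5208435058594), 31.1275634765625)
((578.2554931640625, -295.876953125), 31.067623138427734)
side ((400.23602294921875, 309.4692687988281), (23.66706085205078, 32.6108512878418), 96.75462341308594) center [[ 579.9 -301.8  100. ]] ((580.6604614257812, -300.9315185546875), 35.25004196166992)
((581.3754272460938, -298.3216247558594), 33.4858512878418)
t 12.45 pos [604.2  -3.2 251.1] heading 88.0 w 1.0 F [ 0.4  0.5 -0.5]
{"tx": 0.026, "ty": -0.108, "tz": -0.010, "rz": 0.025},  {"tx": 0.009, "ty": -0.111, "tz": -0.010, "rz": 0.025},  {"tx": -0.008, "ty": -0.111, "tz": -0.010, "rz": 0.025},    -> [ 577. -100.  260.]
{"tx": -0.064, "ty": -0.115, "tz": 0.040, "rz": 0.025},  {"tx": -0.081, "ty": -0.103, "tz": 0.040, "rz": 0.025},  {"tx": -0.096, "ty": -0.090, "tz": 0.040, "rz": 0.025},  {"tx": -0.109, "ty": -0.073, "tz": 0.040, "rz": 0.025},  {"tx": -0.119, "ty": -0.055, "tz": 0.040, "rz": 0.025},    -> [ 577. -297.  200.]
```

>>> drive_tool(increments=[{"tx": 0.026,"ty": -0.108,"tz": -0.01,"rx": 0,"ry": 0,"rz": 0.025},{"tx": 0.01,"ty": -0.11,"tz": -0.01,"rx": 0,"ry": 0,"rz": 0.025},{"tx": -0.01,"ty": -0.11,"tz": -0.01,"rx": 0,"ry": 0,"rz": 0.025},{"tx": -0.06,"ty": -0.11,"tz": 0,"rx": 0,"ry": 0,"rz": 0.025},{"tx": -0.08,"ty": -0.1,"tz": 0.02,"rx": 0,"ry": 0,"rz": 0.025},{"tx": -0.1,"ty": -0.09,"tz": 0.04,"rx": 0,"ry": 0,"rz": 0.025},{"tx": -0.11,"ty": -0.07,"tz": 0.04,"rx": 0,"ry": 0,"rz": 0.025},{"tx": -0.12,"ty": -0.05,"tz": 0.04,"rx": 0,"ry": 0,"rz": 0.025}])

```text
clock: 13.45
position: [581.3, -297.7, 230.5]
ee_rot: [0.614, 0.789, 0.007, 0.005]
ft_force: [0.6, 0.3, 0.6]
width: 1.001
```

```bash
python3 plan.py 358 40 579,-297,200
```

```text
t 13.45 pos [ 581.3 -297.7  230.5] heading 14.3 w 1.001 F [0.6 0.3 0.6]
{"tx": 0.004, "ty": -0.009, "tz": 0.101, "rx": 0.001, "rz": 0.025},    -> [ 579. -297.  200.]
```

>>> drive_tool(increments=[{"tx": 0,"ty": 0,"tz": 0,"rx": 0.001,"ry": 0,"rz": 0.025},{"tx": 0,"ty": 0,"tz": 0,"rx": 0,"ry": 0,"rz": 0.015},{"tx": 0,"ty": 0,"tz": 0.05,"rx": 0,"ry": 0,"rz": 0},{"tx": 0,"ty": 0,"tz": 0.09,"rx": 0,"ry": 0,"rz": 0},{"tx": 0,"ty": 0,"tz": 0.08,"rx": 0,"ry": 0,"rz": 0},{"tx": 0,"ty": 0,"tz": 0.04,"rx": 0,"ry": 0,"rz": 0},{"tx": 0,"ty": 0,"tz": 0.01,"rx": 0,"ry": 0,"rz": 0},{"tx": 0,"ty": 0,"tz": 0,"rx": 0,"ry": 0,"rz": 0}])

```text
clock: 14.45
position: [580.9, -301.1, 147.8]
ee_rot: [0.709, 0.705, 0.004, 0.003]
ft_force: [0.1, -0.8, 0.2]
width: 1.002
```

```bash
python3 plan.py 358 40 579,-297,58; python3 - <<'E'
from h import *
grab('side','5')
a=cv2.imread('pics/side5.png'); cv2.imwrite('pics/z5.png',cv2.resize(a[220:370,320:470],None,fx=4,fy=4,interpolation=cv2.INTER_CUBIC))
print(proj('side',[[579,-297,100]]))
E
```

```text
t 14.45 pos [ 580.9 -301.1  147.8] heading -0.4 w 1.002 F [ 0.1 -0.8  0.2]
{"tx": 0.004, "ty": -0.003, "tz": 0.100, "rx": 0.002, "rz": 0.005},  {"tx": 0.004, "ty": -0.002, "tz": 0.100},  {"tx": 0.004, "ty": -0.002, "tz": 0.100},    -> [ 579. -297.   58.]
[[398.4636439  308.21447968]]
```

View pics/z5.png

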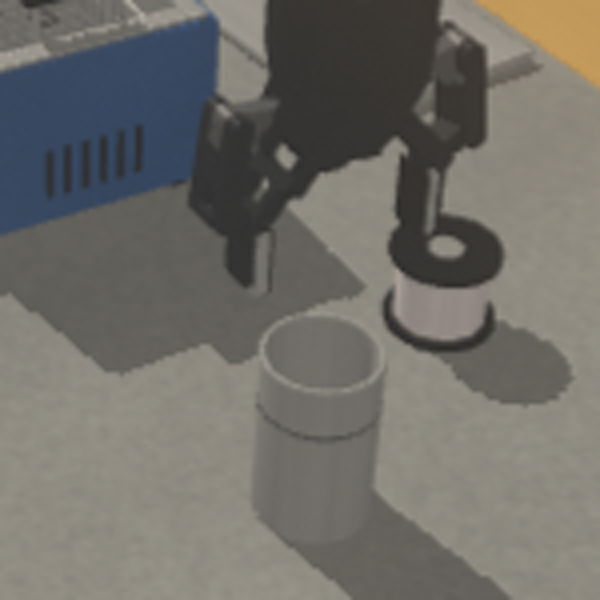

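The fingers straddle the beaker rim (full-frame beaker centre about (400,309)). I'll descend.

>>> drive_tool(increments=[{"tx": 0.007,"ty": -0.005,"tz": 0.03,"rx": 0.002,"ry": 0,"rz": 0.005},{"tx": 0.004,"ty": 0,"tz": 0.05,"rx": 0,"ry": 0,"rz": 0},{"tx": 0,"ty": 0,"tz": 0.06,"rx": 0,"ry": 0,"rz": 0},{"tx": 0,"ty": 0,"tz": 0.06,"rx": 0,"ry": 0,"rz": 0},{"tx": 0,"ty": 0,"tz": 0.06,"rx": 0,"ry": 0,"rz": 0},{"tx": 0,"ty": 0,"tz": 0.03,"rx": 0,"ry": 0,"rz": 0},{"tx": 0,"ty": 0,"tz": 0.01,"rx": 0,"ry": 0,"rz": 0},{"tx": 0,"ty": 0,"tz": 0,"rx": 0,"ry": 0,"rz": 0}])

```text
clock: 15.5
position: [579.2, -297.6, 51.6]
ee_rot: [0.721, 0.693, -0.001, -0.002]
ft_force: [-0.5, -0.7, 0.9]
width: 1.001
```

```bash
python3 plan.py 358 40 579,-297,58
```

```text
t 15.5 pos [ 579.2 -297.6   51.6] heading -2.3 w 1.001 F [-0.5 -0.7  0.9]
{"tx": 0.002, "ty": -0.001, "tz": -0.021, "rx": -0.001, "rz": -0.001},    -> [ 579. -297.   58.]
```

>>> drive_tool(fingers=1, increments=[{"tx": 0,"ty": 0,"tz": -0.018,"rx": -0.001,"ry": 0,"rz": 0},{"tx": 0,"ty": 0,"tz": 0,"rx": 0,"ry": 0,"rz": 0},{"tx": 0,"ty": 0,"tz": 0,"rx": 0,"ry": 0,"rz": 0},{"tx": 0,"ty": 0,"tz": 0,"rx": 0,"ry": 0,"rz": 0},{"tx": 0,"ty": 0,"tz": 0,"rx": 0,"ry": 0,"rz": 0},{"tx": 0,"ty": 0,"tz": 0,"rx": 0,"ry": 0,"rz": 0},{"tx": 0,"ty": 0,"tz": 0,"rx": 0,"ry": 0,"rz": 0},{"tx": 0,"ty": 0,"tz": 0,"rx": 0,"ry": 0,"rz": 0}])

```text
clock: 16.5
position: [580.1, -298.0, 59.2]
ee_rot: [0.721, 0.693, 0.002, 0.002]
ft_force: [-0.2, 0.3, 0.2]
width: 0.704
```

```bash
python3 plan.py 358 40 579,-297,58
```

```text
t 16.5 pos [ 580.1 -298.    59.2] heading -2.3 w 0.704 F [-0.2  0.3  0.2]
{"tx": 0.003, "ty": -0.004, "tz": 0.004, "rx": 0.001, "rz": -0.001},    -> [ 579. -297.   58.]
```

>>> drive_tool(increments=[{"tx": 0,"ty": 0,"tz": -0.03,"rx": 0,"ry": 0,"rz": 0},{"tx": 0,"ty": 0,"tz": -0.06,"rx": 0,"ry": 0,"rz": 0},{"tx": 0,"ty": 0,"tz": -0.1,"rx": 0,"ry": 0,"rz": 0},{"tx": 0,"ty": 0,"tz": -0.12,"rx": 0,"ry": 0,"rz": 0},{"tx": 0,"ty": 0,"tz": -0.13,"rx": 0,"ry": 0,"rz": 0},{"tx": 0,"ty": 0,"tz": -0.11,"rx": 0,"ry": 0,"rz": 0},{"tx": 0,"ty": 0,"tz": -0.06,"rx": 0,"ry": 0,"rz": 0},{"tx": 0,"ty": 0,"tz": -0.02,"rx": 0,"ry": 0,"rz": 0}])

```text
clock: 17.5
position: [578.0, -299.4, 263.2]
ee_rot: [0.722, 0.692, 0.003, 0.005]
ft_force: [0.5, 0.6, -1.5]
width: 0.701
```

```bash
python3 - <<'E'
from h import *
np.set_printoptions(precision=1,suppress=True)
grab('side','6');grab('top','6')
U,V=np.meshgrid(np.arange(640),np.arange(480))
n='top'
p,d=load(n,'6');P=cloud(n,d);z=P[:,:,2];dark=p.max(2)<70
for a,b,c,e in((262,200,288,258),(312,200,342,258)):
    m=dark&(U>=a)&(U<=c)&(V>=b)&(V<=e)&(z>140)&(z<185); q=P[m]; 
    if len(q): r=cv2.minAreaRect(q[:,:2].astype(np.float32)); print(n,m.sum(),q.mean(0),np.median(q[:,2]),q.min(0),q.max(0),r)
E
python3 plan.py 358 45 604,61,255
python3 - <<'E'
import cv2,numpy as np
a=cv2.imread('pics/top6.png')[180:300,240:480];b=cv2.imread('pics/side6.png')[150:350,250:470]
cv2.imwrite('pics/z6.png',np.vstack([cv2.resize(a,(600,300)),cv2.resize(b,(330,300)).copy() if 0 else cv2.copyMakeBorder(cv2.resize(b,(330,300)),0,0,0,270,0)]))
E
```

```text
top 129 [604.9 124.  164.8] 164.91570258487747 [574.6 118.4 153.1] [636.4 129.9 171.2] ((605.4657592773438, 123.98563385009766), (10.779597282409668, 61.81304931640625), 88.92779541015625)
top 113 [600.4  -2.6 164.4] 164.60617564083827 [571.8  -9.4 152.7] [635.2   3.8 172.3] ((603.3997802734375, -3.138909339904785), (11.18203353881836, 63.26723861694336), 85.49617004394531)
t 17.6 pos [ 577.9 -299.3  262. ] heading -2.4 w 0.701 F [-0.1 -0.7 -1.9]
{"tx": 0.134, "ty": 0.004, "tz": 0.002, "rx": 0.002, "rz": -0.001},  {"tx": 0.134, "ty": 0.005, "tz": 0.003},  {"tx": 0.134, "ty": 0.005, "tz": 0.003},  {"tx": 0.134, "ty": 0.005, "tz": 0.003},  {"tx": 0.134, "ty": 0.005, "tz": 0.003},  {"tx": 0.134, "ty": 0.005, "tz": 0.003},  {"tx": 0.134, "ty": 0.005, "tz": 0.003},  {"tx": 0.134, "ty": 0.005, "tz": 0.003},  
{"tx": 0.134, "ty": 0.005, "tz": 0.003},    -> [604.  61. 255.]
```

View pics/z6.png

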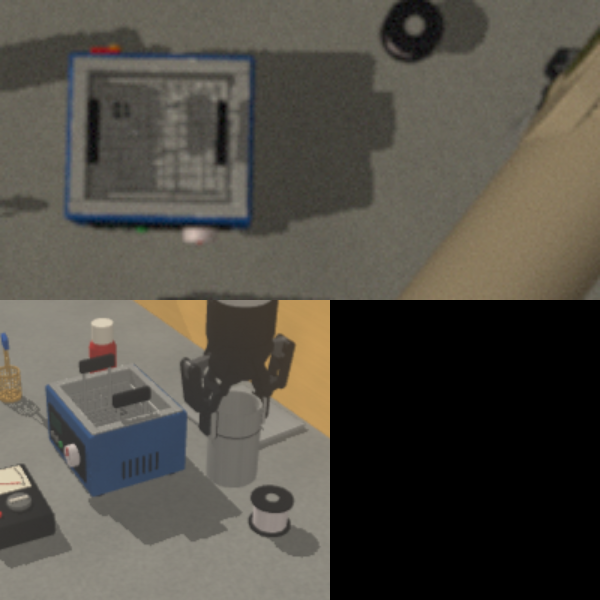

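The basket sits level and home (both grip tops about 165 mm in the top view) and the beaker hangs upright in the gripper. Carry it over.

>>> drive_tool(increments=[{"tx": 0.08,"ty": 0.005,"tz": 0,"rx": 0.001,"ry": 0,"rz": 0},{"tx": 0.13,"ty": 0.005,"tz": 0,"rx": 0,"ry": 0,"rz": 0},{"tx": 0.15,"ty": 0.005,"tz": 0,"rx": 0,"ry": 0,"rz": 0},{"tx": 0.16,"ty": 0.005,"tz": 0,"rx": 0,"ry": 0,"rz": 0},{"tx": 0.16,"ty": 0.005,"tz": 0,"rx": 0,"ry": 0,"rz": 0},{"tx": 0.16,"ty": 0.005,"tz": 0,"rx": 0,"ry": 0,"rz": 0},{"tx": 0.15,"ty": 0.005,"tz": 0,"rx": 0,"ry": 0,"rz": 0},{"tx": 0.13,"ty": 0.005,"tz": 0,"rx": 0,"ry": 0,"rz": 0}])

```text
clock: 18.6
position: [600.2, 42.7, 252.2]
ee_rot: [0.725, 0.689, -0.005, -0.003]
ft_force: [-0.3, 0.8, -1.4]
width: 0.7
```

```bash
python3 plan.py 358 40 603.5,61,250
```

```text
t 18.6 pos [600.2  42.7 252.2] heading -2.9 w 0.7 F [-0.3  0.8 -1.4]
{"tx": 0.062, "ty": 0.008, "tz": 0.007, "rx": -0.002, "rz": -0.003},    -> [603.5  61.  250. ]
```

>>> drive_tool(increments=[{"tx": 0.02,"ty": 0.008,"tz": 0,"rx": -0.002,"ry": 0,"rz": -0.002},{"tx": 0,"ty": 0,"tz": 0,"rx": 0,"ry": 0,"rz": 0},{"tx": 0,"ty": 0,"tz": 0,"rx": 0,"ry": 0,"rz": 0},{"tx": 0,"ty": 0,"tz": 0,"rx": 0,"ry": 0,"rz": 0},{"tx": 0,"ty": 0,"tz": 0,"rx": 0,"ry": 0,"rz": 0},{"tx": 0,"ty": 0,"tz": 0,"rx": 0,"ry": 0,"rz": 0},{"tx": 0,"ty": 0,"tz": 0,"rx": 0,"ry": 0,"rz": 0},{"tx": 0,"ty": 0,"tz": 0,"rx": 0,"ry": 0,"rz": 0}])

```text
clock: 19.6
position: [601.6, 48.3, 249.5]
ee_rot: [0.721, 0.693, -0.002, 0.001]
ft_force: [-0.5, 0.4, -1.8]
width: 0.702
```

```bash
python3 plan.py 358 40 603.5,61,250; python3 - <<'E'
from h import *
grab('side','7')
b=cv2.imread('pics/side7.png')[110:280,250:420]; cv2.imwrite('pics/z7.png',cv2.resize(b,None,fx=3.5,fy=3.5,interpolation=cv2.INTER_CUBIC))
E
```

```text
t 19.6 pos [601.6  48.3 249.5] heading -2.2 w 0.702 F [-0.5  0.4 -1.8]
{"tx": 0.043, "ty": 0.005, "tz": -0.002, "ry": 0.001, "rz": -0.001},    -> [603.5  61.  250. ]
```

View pics/z7.png

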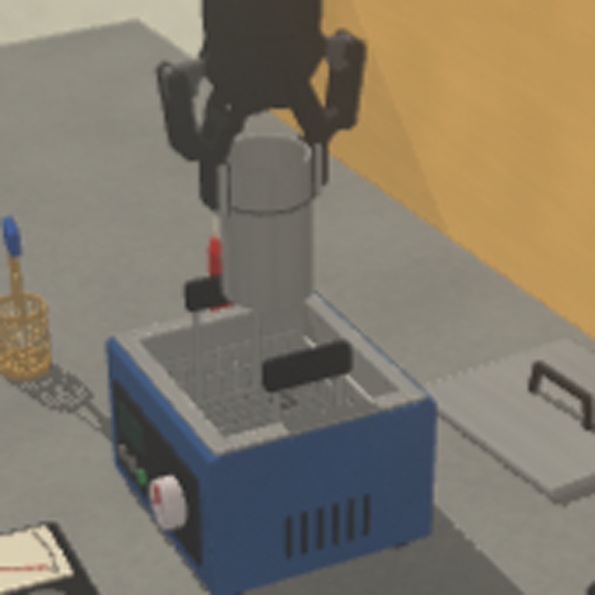

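The beaker hangs upright just above the basket, a bit short in y. I'll shift about 13 mm and begin lowering.

>>> drive_tool(increments=[{"tx": 0.04,"ty": 0.006,"tz": 0,"rx": 0,"ry": 0.001,"rz": -0.001},{"tx": 0.005,"ty": 0,"tz": 0,"rx": 0,"ry": 0,"rz": 0},{"tx": 0,"ty": 0,"tz": 0.03,"rx": 0,"ry": 0,"rz": 0},{"tx": 0,"ty": 0,"tz": 0.05,"rx": 0,"ry": 0,"rz": 0},{"tx": 0,"ty": 0,"tz": 0.05,"rx": 0,"ry": 0,"rz": 0},{"tx": 0,"ty": 0,"tz": 0.05,"rx": 0,"ry": 0,"rz": 0},{"tx": 0,"ty": 0,"tz": 0.04,"rx": 0,"ry": 0,"rz": 0},{"tx": 0,"ty": 0,"tz": 0.02,"rx": 0,"ry": 0,"rz": 0}])

```text
clock: 20.65
position: [603.0, 63.3, 171.1]
ee_rot: [0.718, 0.696, -0.001, -0.002]
ft_force: [0.1, -0.6, -0.8]
width: 0.701
```

```bash
python3 plan.py 358 40 603.5,61,123
```

```text
t 20.65 pos [603.   63.3 171.1] heading -1.8 w 0.701 F [ 0.1 -0.6 -0.8]
{"tx": -0.004, "ty": 0.001, "tz": 0.080, "rx": -0.001, "rz": 0.001},  {"tx": -0.004, "ty": 0.001, "tz": 0.080},    -> [603.5  61.  123. ]
```

>>> drive_tool(increments=[{"tx": -0.008,"ty": 0,"tz": 0.03,"rx": -0.001,"ry": 0,"rz": 0},{"tx": 0,"ty": 0,"tz": 0.035,"rx": 0,"ry": 0,"rz": 0},{"tx": 0,"ty": 0,"tz": 0.03,"rx": 0,"ry": 0,"rz": 0},{"tx": 0,"ty": 0,"tz": 0.025,"rx": 0,"ry": 0,"rz": 0},{"tx": 0,"ty": 0,"tz": 0.015,"rx": 0,"ry": 0,"rz": 0},{"tx": 0,"ty": 0,"tz": 0.008,"rx": 0,"ry": 0,"rz": 0},{"tx": 0,"ty": 0,"tz": 0,"rx": 0,"ry": 0,"rz": 0},{"tx": 0,"ty": 0,"tz": 0,"rx": 0,"ry": 0,"rz": 0}])

```text
clock: 21.65
position: [603.6, 60.8, 125.8]
ee_rot: [0.718, 0.696, 0.002, 0.001]
ft_force: [-0.2, -0.1, -1.2]
width: 0.701
```

```bash
python3 plan.py 358 40 603.5,61,123
```

```text
t 21.65 pos [603.6  60.8 125.8] heading -1.8 w 0.701 F [-0.2 -0.1 -1.2]
{"tx": 0.001, "tz": 0.009, "rx": 0.001, "rz": 0.001},    -> [603.5  61.  123. ]
```

>>> drive_tool(increments=[{"tx": 0,"ty": 0,"tz": 0.006,"rx": 0,"ry": 0,"rz": 0},{"tx": 0,"ty": 0,"tz": 0.006,"rx": 0,"ry": 0,"rz": 0},{"tx": 0,"ty": 0,"tz": 0.004,"rx": 0,"ry": 0,"rz": 0},{"tx": 0,"ty": 0,"tz": 0,"rx": 0,"ry": 0,"rz": 0},{"tx": 0,"ty": 0,"tz": 0,"rx": 0,"ry": 0,"rz": 0},{"tx": 0,"ty": 0,"tz": 0,"rx": 0,"ry": 0,"rz": 0},{"tx": 0,"ty": 0,"tz": 0,"rx": 0,"ry": 0,"rz": 0},{"tx": 0,"ty": 0,"tz": 0,"rx": 0,"ry": 0,"rz": 0}])

```text
clock: 22.65
position: [604.3, 60.9, 123.2]
ee_rot: [0.718, 0.696, 0.003, 0.001]
ft_force: [0.1, -0.7, 0.3]
width: 0.704
```

```bash
python3 plan.py 358 40 603.5,61,123; python3 - <<'E'
from h import *
grab('side','8')
b=cv2.imread('pics/side8.png')[130:280,250:400]; cv2.imwrite('pics/z8.png',cv2.resize(b,None,fx=4,fy=4,interpolation=cv2.INTER_CUBIC))
E
```

```text
t 22.65 pos [604.3  60.9 123.2] heading -1.8 w 0.704 F [ 0.1 -0.7  0.3]
{"ty": -0.003, "tz": 0.001, "rx": 0.001, "ry": -0.001, "rz": 0.001},    -> [603.5  61.  123. ]
```

View pics/z8.png

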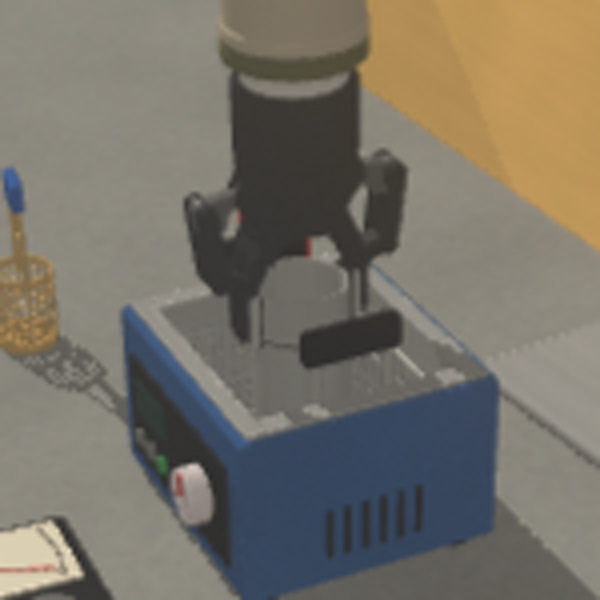

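Contact is confirmed: TCP is at 123 as expected and the load is off the wrist. Release.

>>> drive_tool(fingers=-1, increments=[{"tx": 0,"ty": 0,"tz": 0,"rx": 0,"ry": 0,"rz": 0},{"tx": 0,"ty": 0,"tz": 0,"rx": 0,"ry": 0,"rz": 0},{"tx": 0,"ty": 0,"tz": 0,"rx": 0,"ry": 0,"rz": 0},{"tx": 0,"ty": 0,"tz": -0.02,"rx": 0,"ry": 0,"rz": 0},{"tx": 0,"ty": 0,"tz": -0.05,"rx": 0,"ry": 0,"rz": 0},{"tx": 0,"ty": 0,"tz": -0.1,"rx": 0,"ry": 0,"rz": 0},{"tx": 0,"ty": 0,"tz": -0.12,"rx": 0,"ry": 0,"rz": 0},{"tx": 0,"ty": 0,"tz": -0.12,"rx": 0,"ry": 0,"rz": 0}])

```text
clock: 23.7
position: [602.6, 60.3, 251.0]
ee_rot: [0.718, 0.696, 0.002, 0.0]
ft_force: [0.8, 1.2, 0.4]
width: 1.001
```

```bash
python3 - <<'E'
from h import *
np.set_printoptions(precision=1,suppress=True)
for n in('top','side'):
    p,d=load(n,'0');P=cloud(n,d);hsv=cv2.cvtColor(p,cv2.COLOR_RGB2HSV)
    b=(170,250,220,290) if n=='top' else(240,165,272,190)
    U,V=np.meshgrid(np.arange(640),np.arange(480)); m=(U>=b[0])&(U<=b[2])&(V>=b[1])&(V<=b[3])&(hsv[:,:,0]>100)&(hsv[:,:,0]<130)&(hsv[:,:,1]>110)
    uv=np.argwhere(m)[:,::-1]; q=plane(n,uv,132 if n=='top' else 121)
    print(n,len(uv),uv.mean(0),q.mean(0),cv2.minAreaRect(q[:,:2].astype(np.float32)))
E
python3 plan.py 350 50 600,100,290 523,349,250
```

```text
top 44 [189.1 267.3] [525.  349.8 132. ] ((524.9437255859375, 349.0854797363281), (34.372100830078125, 7.865147590637207), 79.62179565429688)
side 24 [252.4 176.5] [529.5 360.  121. ] ((528.7039794921875, 356.7701721191406), (53.88877487182617, 8.579061508178711), 69.00775909423828)
t 23.7 pos [602.6  60.3 251. ] heading -1.8 w 1.001 F [0.8 1.2 0.4]
{"tx": 0.066, "ty": -0.006, "tz": -0.065, "rz": 0.023},  {"tx": 0.064, "ty": -0.016, "tz": -0.065},    -> [600. 100. 290.]
{"tx": 0.129, "ty": -0.066, "tz": 0.022},  {"tx": 0.129, "ty": -0.066, "tz": 0.022},  {"tx": 0.129, "ty": -0.066, "tz": 0.022},  {"tx": 0.129, "ty": -0.066, "tz": 0.022},  {"tx": 0.129, "ty": -0.066, "tz": 0.022},  {"tx": 0.129, "ty": -0.066, "tz": 0.022},    -> [523. 349. 250.]
```

>>> drive_tool(increments=[{"tx": 0.06,"ty": 0,"tz": -0.05,"rx": 0,"ry": 0,"rz": 0.013},{"tx": 0.1,"ty": -0.03,"tz": 0,"rx": 0,"ry": 0,"rz": 0.012},{"tx": 0.13,"ty": -0.06,"tz": 0,"rx": 0,"ry": 0,"rz": 0},{"tx": 0.14,"ty": -0.07,"tz": 0,"rx": 0,"ry": 0,"rz": 0},{"tx": 0.14,"ty": -0.07,"tz": 0,"rx": 0,"ry": 0,"rz": 0},{"tx": 0.14,"ty": -0.07,"tz": 0,"rx": 0,"ry": 0,"rz": 0},{"tx": 0.14,"ty": -0.07,"tz": 0,"rx": 0,"ry": 0,"rz": 0},{"tx": 0.08,"ty": -0.05,"tz": 0,"rx": 0,"ry": 0,"rz": 0}])

```text
clock: 24.7
position: [530.2, 361.9, 282.7]
ee_rot: [0.775, 0.631, 0.01, 0.004]
ft_force: [0.5, -1.1, 0.0]
width: 0.998
```

```bash
python3 plan.py 349 50 525,350,200
```

```text
t 24.7 pos [530.2 361.9 282.7] heading -11.7 w 0.998 F [ 0.5 -1.1  0. ]
{"tx": -0.023, "ty": -0.007, "tz": 0.137, "rx": 0.003, "ry": -0.002, "rz": -0.002},  {"tx": -0.021, "ty": -0.005, "tz": 0.138},    -> [525. 350. 200.]
```

>>> drive_tool(increments=[{"tx": -0.05,"ty": -0.005,"tz": 0.03,"rx": 0.003,"ry": -0.002,"rz": -0.002},{"tx": -0.01,"ty": 0,"tz": 0.06,"rx": 0,"ry": 0,"rz": 0},{"tx": 0,"ty": 0,"tz": 0.09,"rx": 0,"ry": 0,"rz": 0},{"tx": 0,"ty": 0,"tz": 0.09,"rx": 0,"ry": 0,"rz": 0},{"tx": 0,"ty": 0,"tz": 0.06,"rx": 0,"ry": 0,"rz": 0},{"tx": 0,"ty": 0,"tz": 0.02,"rx": 0,"ry": 0,"rz": 0},{"tx": 0,"ty": 0,"tz": 0,"rx": 0,"ry": 0,"rz": 0},{"tx": 0,"ty": 0,"tz": 0,"rx": 0,"ry": 0,"rz": 0}])

```text
clock: 25.7
position: [527.2, 342.3, 181.8]
ee_rot: [0.771, 0.637, 0.002, 0.001]
ft_force: [0.6, -1.1, 0.1]
width: 1.0
```

```bash
python3 plan.py 349 50 525,350,104; python3 - <<'E'
from h import *
np.set_printoptions(precision=1,suppress=True)
grab('side','9'); p,d=grab('top','9')
b=cv2.imread('pics/side9.png')[110:260,210:360];a=cv2.imread('pics/top9.png')[170:290,180:360]
cv2.imwrite('pics/z9.png',np.hstack([cv2.resize(b,(400,400)),cv2.resize(a,(400,267))[:].copy() if 0 else cv2.copyMakeBorder(cv2.resize(a,(400,267)),0,133,0,0,0)]))
P=cloud('top',d);z=P[:,:,2];U,V=np.meshgrid(np.arange(640),np.arange(480))
dark=p.max(2)<70
for bb in((262,200,286,258),(312,200,342,258)):
    m=dark&(U>=bb[0])&(U<=bb[2])&(V>=bb[1])&(V<=bb[3])&(z>140)&(z<185); q=P[m]; print(len(q),np.median(q,0), cv2.minAreaRect(q[:,:2].astype(np.float32)))
m=(~dark)&(U>=284)&(U<=322)&(V>=210)&(V<=260)&(z>148)&(z<175); q=P[m]; print('beaker',len(q),np.median(q,0),cv2.minEnclosingCircle(q[:,:2].astype(np.float32)))
E
```

```text
t 25.7 pos [527.2 342.3 181.8] heading -10.9 w 1.0 F [ 0.6 -1.1  0.1]
{"tx": 0.012, "ty": -0.007, "tz": 0.130, "rx": 0.001},  {"tx": 0.012, "ty": -0.006, "tz": 0.130},    -> [525. 350. 104.]
129 [605.9 124.1 164.5] ((605.52490234375, 124.27691650390625), (10.795919418334961, 62.64400863647461), 89.3052749633789)
130 [598.7  -2.2 164.6] ((604.9491577148438, 7.720630645751953), (45.54820251464844, 62.6386604309082), 73.45065307617188)
beaker 108 [611.2  62.  162.8] ((602.688720703125, 60.4426155090332), 31.147781372070312)
```

View pics/z9.png

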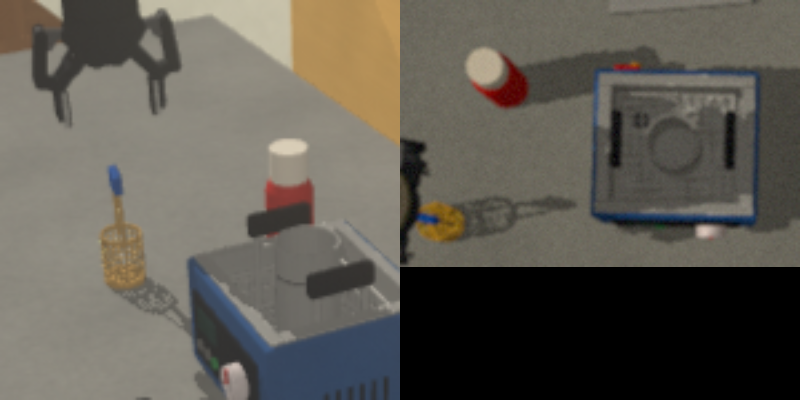

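The beaker stands in the basket with its rim at about 163–164 mm (164 expected), centred at (602.7,60.4). The gripper is over the strainer's blue grip. Descend and grip.

>>> drive_tool(increments=[{"tx": 0.024,"ty": -0.012,"tz": 0.02,"rx": 0.001,"ry": 0,"rz": 0},{"tx": 0,"ty": 0,"tz": 0.05,"rx": 0,"ry": 0,"rz": 0},{"tx": 0,"ty": 0,"tz": 0.06,"rx": 0,"ry": 0,"rz": 0},{"tx": 0,"ty": 0,"tz": 0.06,"rx": 0,"ry": 0,"rz": 0},{"tx": 0,"ty": 0,"tz": 0.04,"rx": 0,"ry": 0,"rz": 0},{"tx": 0,"ty": 0,"tz": 0.02,"rx": 0,"ry": 0,"rz": 0},{"tx": 0,"ty": 0,"tz": 0,"rx": 0,"ry": 0,"rz": 0},{"tx": 0,"ty": 0,"tz": 0,"rx": 0,"ry": 0,"rz": 0}])

```text
clock: 26.8
position: [524.2, 350.9, 100.6]
ee_rot: [0.771, 0.637, -0.0, -0.002]
ft_force: [0.6, 0.2, 0.0]
width: 0.997
```

```bash
python3 plan.py 349 50 525,350,104; python3 - <<'E'
from h import *
grab('side','10')
b=cv2.imread('pics/side10.png')[110:230,200:320]
cv2.imwrite('pics/z10.png',cv2.resize(b,(480,480),interpolation=cv2.INTER_CUBIC))
E
```

```text
t 26.8 pos [524.2 350.9 100.6] heading -10.9 w 0.997 F [0.6 0.2 0. ]
{"tx": -0.002, "ty": 0.003, "tz": -0.011},    -> [525. 350. 104.]
```

View pics/z10.png

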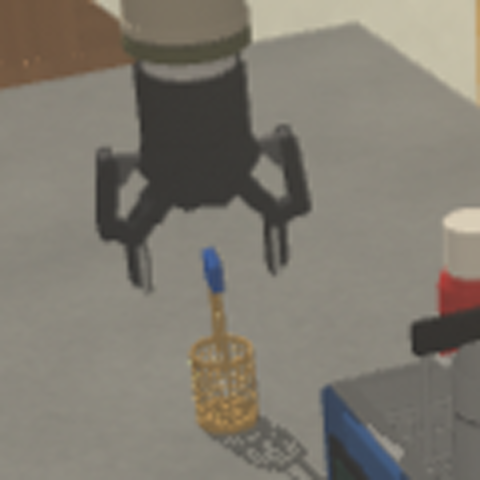

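The blue grip at about (253,178) sits midway between the open fingers. Raise about 4 mm and close.

>>> drive_tool(fingers=1, increments=[{"tx": 0,"ty": 0.003,"tz": -0.012,"rx": 0,"ry": 0,"rz": 0},{"tx": 0,"ty": 0,"tz": 0,"rx": 0,"ry": 0,"rz": 0},{"tx": 0,"ty": 0,"tz": 0,"rx": 0,"ry": 0,"rz": 0},{"tx": 0,"ty": 0,"tz": 0,"rx": 0,"ry": 0,"rz": 0},{"tx": 0,"ty": 0,"tz": 0,"rx": 0,"ry": 0,"rz": 0},{"tx": 0,"ty": 0,"tz": 0,"rx": 0,"ry": 0,"rz": 0},{"tx": 0,"ty": 0,"tz": 0,"rx": 0,"ry": 0,"rz": 0},{"tx": 0,"ty": 0,"tz": 0,"rx": 0,"ry": 0,"rz": 0}])

```text
clock: 27.85
position: [525.9, 351.2, 106.0]
ee_rot: [0.771, 0.637, 0.001, -0.002]
ft_force: [-0.4, -0.5, -0.2]
width: 0.102
```

```bash
python3 plan.py 349 50 525,350,290
```

```text
t 27.85 pos [525.9 351.2 106. ] heading -10.9 w 0.102 F [-0.4 -0.5 -0.2]
{"tx": -0.001, "ty": -0.001, "tz": -0.153, "ry": -0.001},  {"tx": -0.001, "ty": -0.001, "tz": -0.153},  {"tx": -0.001, "ty": -0.001, "tz": -0.153},  {"tx": -0.001, "ty": -0.001, "tz": -0.153},    -> [525. 350. 290.]
```

>>> drive_tool(increments=[{"tx": 0,"ty": 0,"tz": -0.03,"rx": 0,"ry": 0,"rz": 0},{"tx": 0,"ty": 0,"tz": -0.07,"rx": 0,"ry": 0,"rz": 0},{"tx": 0,"ty": 0,"tz": -0.11,"rx": 0,"ry": 0,"rz": 0},{"tx": 0,"ty": 0,"tz": -0.13,"rx": 0,"ry": 0,"rz": 0},{"tx": 0,"ty": 0,"tz": -0.13,"rx": 0,"ry": 0,"rz": 0},{"tx": 0,"ty": 0,"tz": -0.1,"rx": 0,"ry": 0,"rz": 0},{"tx": 0,"ty": 0,"tz": -0.05,"rx": 0,"ry": 0,"rz": 0},{"tx": 0,"ty": 0,"tz": -0.02,"rx": 0,"ry": 0,"rz": 0}])

```text
clock: 28.85
position: [525.0, 349.4, 305.1]
ee_rot: [0.771, 0.637, -0.001, -0.001]
ft_force: [0.2, 0.5, -1.4]
width: 0.106
```

```bash
python3 plan.py 358 40 604,61,300
```

```text
t 28.85 pos [525.  349.4 305.1] heading -10.9 w 0.106 F [ 0.2  0.5 -1.4]
{"tx": -0.112, "ty": 0.055, "tz": 0.002, "rz": -0.025},  {"tx": -0.119, "ty": 0.037, "tz": 0.002},  {"tx": -0.119, "ty": 0.037, "tz": 0.002},  {"tx": -0.119, "ty": 0.037, "tz": 0.002},  {"tx": -0.119, "ty": 0.037, "tz": 0.002},  {"tx": -0.119, "ty": 0.037, "tz": 0.002},  {"tx": -0.119, "ty": 0.037, "tz": 0.002},  {"tx": -0.119, "ty": 0.037, "tz": 0.002},  
  -> [604.  61. 300.]
```

>>> drive_tool(increments=[{"tx": -0.06,"ty": 0.03,"tz": 0,"rx": 0,"ry": 0,"rz": 0},{"tx": -0.1,"ty": 0.05,"tz": 0,"rx": 0,"ry": 0,"rz": 0},{"tx": -0.13,"ty": 0.065,"tz": 0,"rx": 0,"ry": 0,"rz": 0},{"tx": -0.14,"ty": 0.07,"tz": 0,"rx": 0,"ry": 0,"rz": 0},{"tx": -0.14,"ty": 0.07,"tz": 0,"rx": 0,"ry": 0,"rz": 0},{"tx": -0.14,"ty": 0.07,"tz": 0,"rx": 0,"ry": 0,"rz": 0},{"tx": -0.1,"ty": 0.06,"tz": 0,"rx": 0,"ry": 0,"rz": 0},{"tx": -0.06,"ty": 0.03,"tz": 0,"rx": 0,"ry": 0,"rz": 0}])

```text
clock: 29.85
position: [604.4, 48.4, 294.0]
ee_rot: [0.773, 0.635, -0.009, -0.003]
ft_force: [0.0, 0.1, -1.6]
width: 0.107
```

```bash
python3 plan.py 349 40 604,61,300
```

```text
t 29.85 pos [604.4  48.4 294. ] heading -11.2 w 0.107 F [ 0.   0.1 -1.6]
{"tx": 0.041, "ty": -0.010, "tz": -0.020, "rx": -0.003, "ry": 0.002, "rz": -0.001},    -> [604.  61. 300.]
```

>>> drive_tool(increments=[{"tx": 0.05,"ty": -0.01,"tz": -0.02,"rx": -0.003,"ry": 0.002,"rz": -0.001},{"tx": 0.01,"ty": 0,"tz": 0,"rx": 0,"ry": 0,"rz": 0},{"tx": 0,"ty": 0,"tz": 0,"rx": 0,"ry": 0,"rz": 0},{"tx": 0,"ty": 0,"tz": 0,"rx": 0,"ry": 0,"rz": 0},{"tx": 0,"ty": 0,"tz": 0,"rx": 0,"ry": 0,"rz": 0},{"tx": 0,"ty": 0,"tz": 0,"rx": 0,"ry": 0,"rz": 0},{"tx": 0,"ty": 0,"tz": 0,"rx": 0,"ry": 0,"rz": 0},{"tx": 0,"ty": 0,"tz": 0,"rx": 0,"ry": 0,"rz": 0}])

```text
clock: 30.85
position: [603.2, 63.1, 296.7]
ee_rot: [0.772, 0.636, -0.001, -0.0]
ft_force: [0.8, 1.2, 0.2]
width: 0.105
```

```bash
python3 plan.py 349 40 604,61,300; python3 - <<'E'
from h import *
grab('side','11');grab('top','11')
b=cv2.imread('pics/side11.png')[90:290,250:420];a=cv2.imread('pics/top11.png')[170:290,220:380]
cv2.imwrite('pics/z11.png',np.hstack([cv2.resize(b,(510,600),interpolation=cv2.INTER_CUBIC),cv2.copyMakeBorder(cv2.resize(a,(288,216)),0,384,0,0,0)]))
E
```

```text
t 30.85 pos [603.2  63.1 296.7] heading -11.1 w 0.105 F [0.8 1.2 0.2]
{"tx": -0.006, "ty": 0.004, "tz": -0.011},    -> [604.  61. 300.]
```

View pics/z11.png

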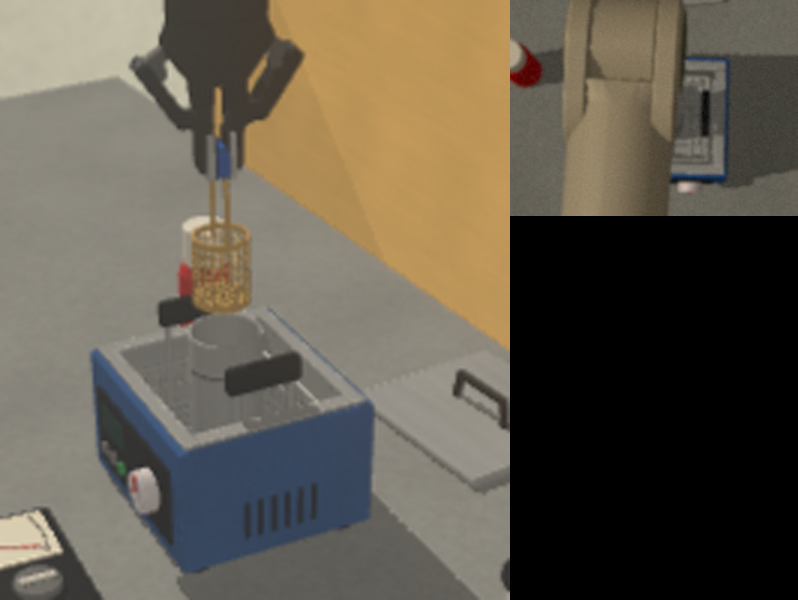

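The strainer hangs upright above the beaker (bowl about (323,180), beaker rim about (326,205) in the full frame). I'll measure the alignment in both cameras.

```bash
python3 - <<'E'
from h import *
np.set_printoptions(precision=1,suppress=True)
U,V=np.meshgrid(np.arange(640),np.arange(480))
def gold(p,b):
    h=cv2.cvtColor(p,cv2.COLOR_RGB2HSV); return (U>=b[0])&(U<=b[2])&(V>=b[1])&(V<=b[3])&(h[:,:,0]>12)&(h[:,:,0]<30)&(h[:,:,1]>110)
p,d=load('top','0');P=cloud('top',d); m=gold(p,(180,255,222,290)); 
q=P[m]; print('top gold z pct',np.percentile(q[:,2],[5,25,50,75,95]))
uv=np.argwhere(m)[:,::-1]
for zz in(58,):
    w=plane('top',uv,zz); print(len(w),w.mean(0),cv2.minEnclosingCircle(w[:,:2].astype(np.float32)),cv2.fitEllipse(cv2.convexHull(w[:,:2].astype(np.float32))))
k=(q[:,2]>48)&(q[:,2]<66); print('depth rim',k.sum(),cv2.minEnclosingCircle(q[k][:,:2].astype(np.float32)), q[k].mean(0))
# side now
p,d=load('side','11');P=cloud('side',d)
h=cv2.cvtColor(p,cv2.COLOR_RGB2HSV)
m=gold(p,(305,150,342,200)); m&=(abs(P[:,:,2]-215)<60)&(P[:,:,1]<120); q=P[m]
for lo,hi in((238,256),(215,238),(195,215),(180,195)):
    k=(q[:,2]>lo)&(q[:,2]<hi); 
    if k.sum()>5: print(lo,k.sum(),q[k].min(0),q[k].max(0),cv2.minEnclosingCircle(q[k][:,:2].astype(np.float32)))
uv=np.argwhere(m)[:,::-1]; print('gold uv',uv.min(0),uv.max(0))
for r in range(uv[:,1].min(),uv[:,1].max()+1,3):
    c=uv[uv[:,1]==r,0]; print(r,c.min(),c.max(),end='; ')
m2=(U>=305)&(U<=345)&(V>=190)&(V<=215)&(abs(P[:,:,2]-164)<4)&(abs(P[:,:,0]-604)<45)&(abs(P[:,:,1]-61)<45); q=P[m2]; print('\nrim side',len(q),q.min(0),q.max(0),cv2.minEnclosingCircle(q[:,:2].astype(np.float32)))
uv2=np.argwhere(m2)[:,::-1]; print(uv2.min(0),uv2.max(0))
print('proj tcp axis',proj('side',[[603.2,63.1,z] for z in(191,249,164)]), 'beaker',proj('side',[[604,61,164]]))
E
python3 - <<'E'
import cv2
b=cv2.imread('pics/side11.png')[150:250,280:370]; cv2.imwrite('pics/z11b.png',cv2.resize(b,None,fx=6,fy=6,interpolation=cv2.INTER_NEAREST))
E
```

```text
top gold z pct [-0.6  5.7 17.5 48.3 64.4]
264 [522.8 342.3  58. ] ((525.7240600585938, 343.82916259765625), 29.449169158935547) ((523.7601928710938, 345.43865966796875), (45.60142517089844, 58.98478698730469), 166.04403686523438)
depth rim 54 ((523.9033203125, 350.328857421875), 23.502065658569336) [522.6 347.   56.6]
238 63 [581.2  38.9 238.9] [624.8  85.8 254.1] ((604.069580078125, 62.04123306274414), 24.077116012573242)
215 58 [581.2  38.9 215.1] [623.6  82.1 237.6] ((602.6517333984375, 60.098731994628906), 23.284807205200195)
195 152 [581.3  38.1 195.1] [623.7  86.  215. ] ((601.9082641601562, 61.70515441894531), 25.499942779541016)
180 10 [581.5  39.4 192.9] [607.8  64.6 194.9] ((594.974365234375, 53.130767822265625), 17.19007682800293)
gold uv [314 154] [332 193]
154 320 320; Traceback (most recent call last):
  File "<stdin>", line 21, in <module>
    return umr_minimum(a, axis, None, out, keepdims, initial, where)
ValueError: zero-size array to reduction operation minimum which has no identity
```

View pics/z11b.png

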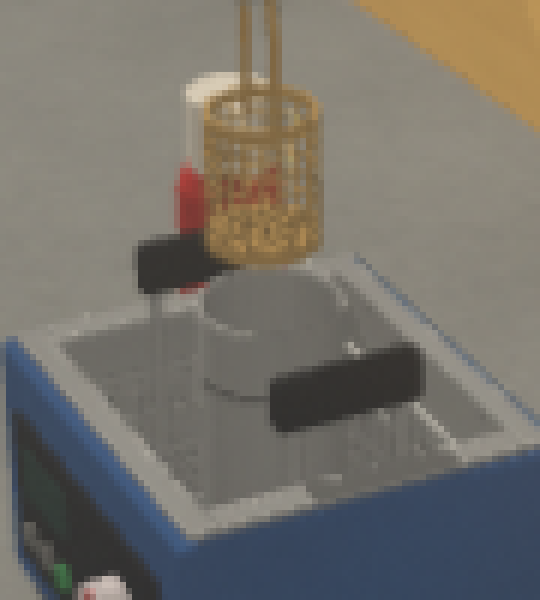

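```bash
python3 - <<'E'
from h import *
np.set_printoptions(precision=1,suppress=True)
U,V=np.meshgrid(np.arange(640),np.arange(480))
for t in('9','10','11'):
    p,d=load('side',t);P=cloud('side',d); 
    m2=(abs(P[:,:,2]-163)<5)&(np.hypot(P[:,:,0]-604,P[:,:,1]-61)<38)&(p.max(2)>75)
    q=P[m2]; print(t,len(q),q.min(0),q.max(0),cv2.minEnclosingCircle(q[:,:2].astype(np.float32)))
    uv=np.argwhere(m2)[:,::-1]; c=plane('side',uv,164); print('  plane',cv2.minEnclosingCircle(c[:,:2].astype(np.float32)),uv.min(0),uv.max(0))
# gold now: plane rays of bowl silhouette columns
p,d=load('side','11');h=cv2.cvtColor(p,cv2.COLOR_RGB2HSV)
m=(U>=308)&(U<=340)&(V>=165)&(V<=194)&(h[:,:,0]>12)&(h[:,:,0]<30)&(h[:,:,1]>90)
uv=np.argwhere(m)[:,::-1]; r=[(uv[uv[:,1]==k,0].min(),uv[uv[:,1]==k,0].max()) for k in range(168,192,3)]; print(r)
print(proj('side',[[603.2,63.1,z] for z in(191,220,249)]))
E
```

```text
9 170 [574.5  27.7 158. ] [635.9  92.4 167.7] ((606.7138671875, 60.64959716796875), 35.49949264526367)
  plane ((604.2943725585938, 56.1541748046875), 38.66293716430664) [313 194] [337 209]
10 173 [574.4  25.7 158. ] [637.1  93.  167.9] ((607.3270263671875, 59.709598541259766), 34.04500961303711)
  plane ((604.3092651367188, 56.180397033691406), 38.633506774902344) [313 194] [337 209]
11 174 [575.2  26.9 158. ] [637.   90.8 167.9] ((607.5844116210938, 58.73921203613281), 34.05746078491211)
  plane ((604.4122314453125, 56.36162185668945), 38.430416107177734) [313 194] [337 209]
[(np.int64(314), np.int64(332)), (np.int64(314), np.int64(332)), (np.int64(314), np.int64(332)), (np.int64(314), np.int64(332)), (np.int64(314), np.int64(332)), (np.int64(315), np.int64(332)), (np.int64(315), np.int64(332)), (np.int64(314), np.int64(332))]
[[323.1 190.3]
 [322.9 179.3]
 [322.7 168.1]]
```

>>> drive_tool(increments=[{"tx": -0.006,"ty": 0.008,"tz": 0.01,"rx": 0,"ry": 0,"rz": 0},{"tx": 0,"ty": 0,"tz": 0.02,"rx": 0,"ry": 0,"rz": 0},{"tx": 0,"ty": 0,"tz": 0.02,"rx": 0,"ry": 0,"rz": 0},{"tx": 0,"ty": 0,"tz": 0.008,"rx": 0,"ry": 0,"rz": 0},{"tx": 0,"ty": 0,"tz": 0,"rx": 0,"ry": 0,"rz": 0},{"tx": 0,"ty": 0,"tz": 0,"rx": 0,"ry": 0,"rz": 0},{"tx": 0,"ty": 0,"tz": 0,"rx": 0,"ry": 0,"rz": 0},{"tx": 0,"ty": 0,"tz": 0,"rx": 0,"ry": 0,"rz": 0}])

```text
clock: 31.95
position: [605.3, 60.6, 277.9]
ee_rot: [0.772, 0.635, -0.001, -0.0]
ft_force: [0.7, 0.1, -1.3]
width: 0.102
```

```bash
python3 plan.py 349 40 605.2,60.8,280; python3 - <<'E'
from h import *
np.set_printoptions(precision=1,suppress=True)
U,V=np.meshgrid(np.arange(640),np.arange(480))
p,d=grab('side','12');P=cloud('side',d);h=cv2.cvtColor(p,cv2.COLOR_RGB2HSV)
m=(U>=308)&(U<=342)&(V>=165)&(V<=204)&(h[:,:,0]>12)&(h[:,:,0]<30)&(h[:,:,1]>90)
q=P[m&(P[:,:,1]<120)&(P[:,:,2]>180)&(P[:,:,2]<240)]; print(q.min(0),q.max(0),(q.min(0)+q.max(0))/2)
uv=np.argwhere(m)[:,::-1]; print([(int(uv[uv[:,1]==k,0].min()),int(uv[uv[:,1]==k,0].max())) for k in range(175,198,3)])
b=cv2.imread('pics/side12.png')[150:250,280:370]; cv2.imwrite('pics/z12.png',cv2.resize(b,None,fx=6,fy=6,interpolation=cv2.INTER_NEAREST))
E
```

```text
t 31.95 pos [605.3  60.6 277.9] heading -11.1 w 0.102 F [ 0.7  0.1 -1.3]
{"tz": -0.007},    -> [605.2  60.8 280. ]
[583.1  34.2 180. ] [628.6  85.8 239.9] [605.8  60.  210. ]
[(315, 334), (316, 333), (316, 333), (316, 333), (316, 333), (315, 333), (316, 333), (316, 333)]
```

View pics/z12.png

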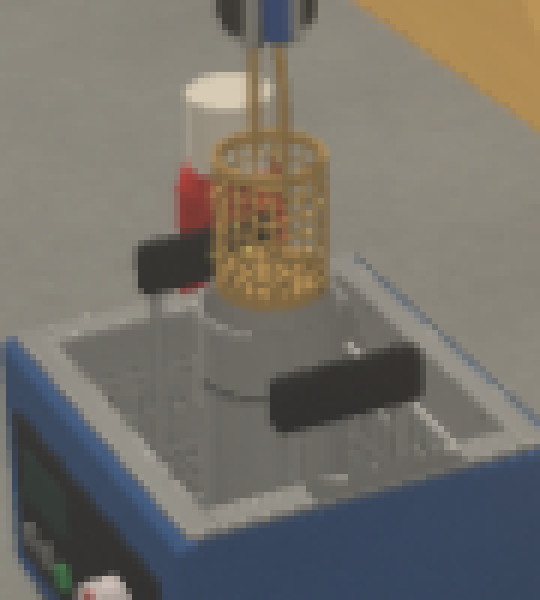

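Bowl centre is at column 324.5 and beaker centre at column 325; the depth centres agree within 0.5 mm. Lower.

>>> drive_tool(increments=[{"tx": 0,"ty": 0,"tz": 0.02,"rx": 0,"ry": 0,"rz": 0},{"tx": 0,"ty": 0,"tz": 0.025,"rx": 0,"ry": 0,"rz": 0},{"tx": 0,"ty": 0,"tz": 0.025,"rx": 0,"ry": 0,"rz": 0},{"tx": 0,"ty": 0,"tz": 0.025,"rx": 0,"ry": 0,"rz": 0},{"tx": 0,"ty": 0,"tz": 0.025,"rx": 0,"ry": 0,"rz": 0},{"tx": 0,"ty": 0,"tz": 0.02,"rx": 0,"ry": 0,"rz": 0},{"tx": 0,"ty": 0,"tz": 0.01,"rx": 0,"ry": 0,"rz": 0},{"tx": 0,"ty": 0,"tz": 0,"rx": 0,"ry": 0,"rz": 0}])

```text
clock: 33.0
position: [604.8, 60.7, 229.0]
ee_rot: [0.772, 0.635, -0.001, -0.001]
ft_force: [-0.3, -0.9, -1.3]
width: 0.102
```

```bash
python3 plan.py 349 40 605.2,60.8,174; python3 - <<'E'
from h import *
p,d=grab('side','13')
b=cv2.imread('pics/side13.png')[140:240,280:370]; cv2.imwrite('pics/z13.png',cv2.resize(b,None,fx=6,fy=6,interpolation=cv2.INTER_NEAREST))
E
```

```text
t 33.0 pos [604.8  60.7 229. ] heading -11.1 w 0.102 F [-0.3 -0.9 -1.3]
{"ty": 0.001, "tz": 0.092},  {"ty": 0.001, "tz": 0.092},    -> [605.2  60.8 174. ]
```

View pics/z13.png

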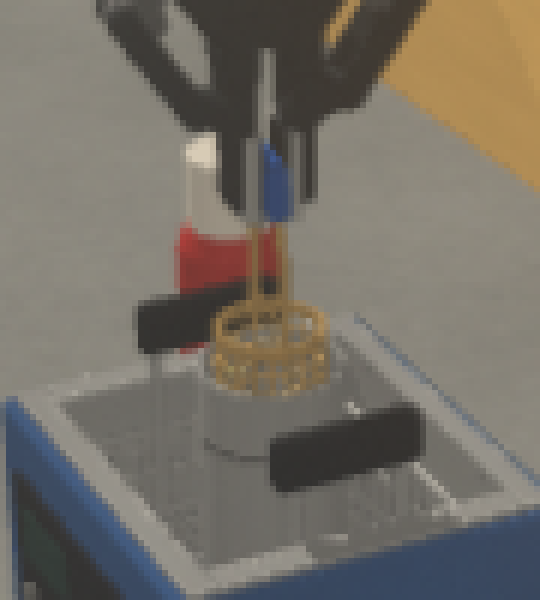

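The bowl is inside the beaker, centred, with no contact force. Continue: 55 mm remain.

>>> drive_tool(increments=[{"tx": 0,"ty": 0,"tz": 0.025,"rx": 0,"ry": 0,"rz": 0},{"tx": 0,"ty": 0,"tz": 0.025,"rx": 0,"ry": 0,"rz": 0},{"tx": 0,"ty": 0,"tz": 0.025,"rx": 0,"ry": 0,"rz": 0},{"tx": 0,"ty": 0,"tz": 0.025,"rx": 0,"ry": 0,"rz": 0},{"tx": 0,"ty": 0,"tz": 0.025,"rx": 0,"ry": 0,"rz": 0},{"tx": 0,"ty": 0,"tz": 0.015,"rx": 0,"ry": 0,"rz": 0},{"tx": 0,"ty": 0,"tz": 0.005,"rx": 0,"ry": 0,"rz": 0},{"tx": 0,"ty": 0,"tz": 0,"rx": 0,"ry": 0,"rz": 0}])

```text
clock: 34.05
position: [604.8, 60.6, 182.6]
ee_rot: [0.772, 0.636, -0.001, -0.001]
ft_force: [-0.6, -0.1, -0.9]
width: 0.106
```

```bash
python3 plan.py 349 40 605.2,60.8,174
```

```text
t 34.05 pos [604.8  60.6 182.6] heading -11.1 w 0.106 F [-0.6 -0.1 -0.9]
{"tx": 0.001, "ty": 0.001, "tz": 0.029},    -> [605.2  60.8 174. ]
```

>>> drive_tool(increments=[{"tx": 0,"ty": 0,"tz": 0.01,"rx": 0,"ry": 0,"rz": 0},{"tx": 0,"ty": 0,"tz": 0.01,"rx": 0,"ry": 0,"rz": 0},{"tx": 0,"ty": 0,"tz": 0.008,"rx": 0,"ry": 0,"rz": 0},{"tx": 0,"ty": 0,"tz": 0.005,"rx": 0,"ry": 0,"rz": 0},{"tx": 0,"ty": 0,"tz": 0.003,"rx": 0,"ry": 0,"rz": 0},{"tx": 0,"ty": 0,"tz": 0,"rx": 0,"ry": 0,"rz": 0},{"tx": 0,"ty": 0,"tz": 0,"rx": 0,"ry": 0,"rz": 0},{"tx": 0,"ty": 0,"tz": 0,"rx": 0,"ry": 0,"rz": 0}])

```text
clock: 35.05
position: [606.1, 60.2, 174.1]
ee_rot: [0.772, 0.635, 0.001, 0.0]
ft_force: [-0.8, 0.5, 0.7]
width: 0.107
```

```bash
python3 plan.py 349 40 605.2,60.8,174; python3 - <<'E'
from h import *
for i in range(3):
    p,d=grab('side','14'); print(ctrl.state()['ft_force'].round(1))
E
```

```text
t 35.05 pos [606.1  60.2 174.1] heading -11.1 w 0.107 F [-0.8  0.5  0.7]
{"tx": 0.001, "ty": -0.003},    -> [605.2  60.8 174. ]
[0.2 0.2 0.9]
[ 0.7 -0.3  0.7]
[0.2 0.2 0.6]
```

TCP is at 174.1 as expected and the wrist load has reversed sign, so the strainer is down. Release and rise.

>>> drive_tool(fingers=-1, increments=[{"tx": 0,"ty": 0,"tz": 0,"rx": 0,"ry": 0,"rz": 0},{"tx": 0,"ty": 0,"tz": 0,"rx": 0,"ry": 0,"rz": 0},{"tx": 0,"ty": 0,"tz": 0,"rx": 0,"ry": 0,"rz": 0},{"tx": 0,"ty": 0,"tz": 0,"rx": 0,"ry": 0,"rz": 0},{"tx": 0,"ty": 0,"tz": -0.04,"rx": 0,"ry": 0,"rz": 0},{"tx": 0,"ty": 0,"tz": -0.1,"rx": 0,"ry": 0,"rz": 0},{"tx": 0,"ty": 0,"tz": -0.13,"rx": 0,"ry": 0,"rz": 0},{"tx": 0,"ty": 0,"tz": -0.13,"rx": 0,"ry": 0,"rz": 0}])

```text
clock: 36.2
position: [604.5, 60.3, 296.7]
ee_rot: [0.772, 0.635, -0.002, -0.001]
ft_force: [1.0, -0.2, 1.0]
width: 0.999
```

>>> drive_tool(increments=[{"tx": 0.05,"ty": -0.02,"tz": 0,"rx": 0,"ry": 0,"rz": 0},{"tx": 0.1,"ty": -0.04,"tz": 0,"rx": 0,"ry": 0,"rz": 0},{"tx": 0.13,"ty": -0.06,"tz": 0,"rx": 0,"ry": 0,"rz": 0},{"tx": 0.13,"ty": -0.06,"tz": 0,"rx": 0,"ry": 0,"rz": 0},{"tx": 0.13,"ty": -0.06,"tz": 0,"rx": 0,"ry": 0,"rz": 0},{"tx": 0.1,"ty": -0.04,"tz": 0,"rx": 0,"ry": 0,"rz": 0},{"tx": 0.03,"ty": -0.02,"tz": 0,"rx": 0,"ry": 0,"rz": 0},{"tx": 0,"ty": 0,"tz": 0,"rx": 0,"ry": 0,"rz": 0}])

```text
clock: 37.2
position: [552.8, 282.3, 299.8]
ee_rot: [0.773, 0.635, 0.0, 0.001]
ft_force: [-0.3, -0.3, 0.5]
width: 1.0
```

```bash
python3 - <<'E'
from h import *
np.set_printoptions(precision=1,suppress=True)
s=ctrl.state(); print(s['clock'],s['position'],s['dq'])
p,d=grab('side','15');p2,d2=grab('top','15')
U,V=np.meshgrid(np.arange(640),np.arange(480))
for n,p,d in(('side',p,d),('top',p2,d2)):
    P=cloud(n,d);h=cv2.cvtColor(p,cv2.COLOR_RGB2HSV)
    near=np.hypot(P[:,:,0]-604,P[:,:,1]-61)<45
    m=near&(h[:,:,0]>100)&(h[:,:,0]<130)&(h[:,:,1]>110)&(P[:,:,2]>160); q=P[m]; print(n,'blue',len(q),np.median(q,0),q.min(0),q.max(0),cv2.minAreaRect(q[:,:2].astype(np.float32)))
    m=near&(h[:,:,1]<60)&(abs(P[:,:,2]-163)<5); q=P[m]; print('beaker',len(q),(q.min(0)+q.max(0))/2,np.median(q[:,2]))
    dk=(p.max(2)<70)&(abs(P[:,:,2]-160)<14)
    for yc in(125,-3): q=P[dk&(abs(P[:,:,1]-yc)<12)&(abs(P[:,:,0]-604)<45)]; print('grip',len(q),np.median(q,0),np.percentile(q[:,2],95))
b=cv2.imread('pics/side15.png')[150:270,265:385];a=cv2.imread('pics/top15.png')[185:285,255:355]
cv2.imwrite('pics/z15.png',np.hstack([cv2.resize(b,(400,400),interpolation=cv2.INTER_CUBIC),cv2.resize(a,(400,400),interpolation=cv2.INTER_CUBIC)]))
E
```

```text
37.2 [552.8 282.3 299.8] [0. 0. 0. 0. 0. 0. 0.]
side blue 12 [601.4  44.3 193.6] [600.6  40.4 183.3] [604.5  46.7 200.6] ((602.0200805664062, 43.45362854003906), (5.8768839836120605, 2.558194637298584), 63.26568603515625)
beaker 149 [606.   61.4 163. ] 163.02986953773498
grip 148 [600.8 120.2 159.4] 168.5175116436449
grip 224 [601.8  -7.2 160.4] 168.3091359808268
top blue 48 [603.4  60.4 199.2] [598.   46.1 193.2] [610.9  74.9 204.4] ((603.9395751953125, 60.581031799316406), (30.63994026184082, 9.048665046691895), 79.75863647460938)
beaker 93 [602.8  60.1 162.8] 162.8397803985318
grip 130 [605.1 124.1 164.5] 169.76442252129146
grip 118 [601.5  -2.3 164.7] 169.75048827842227
```

View pics/z15.png

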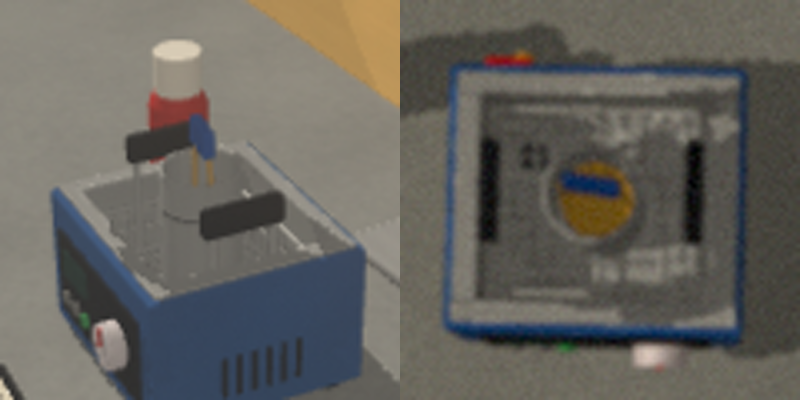

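View pics/top15.png

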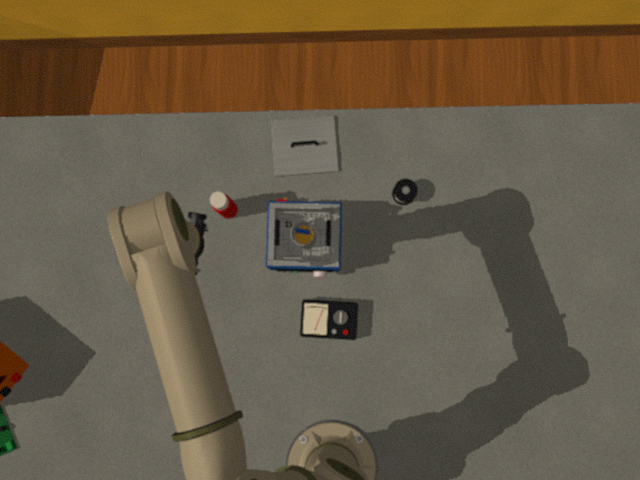

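All three are nested: the strainer grip top reads 199 (expected 200), the beaker rim 163 (164) and the basket grips 164.6 (166). The bystanders appear at the same pixels as at the start. Hand in.

```bash
python3 -c "
from rig import ctrl
print(ctrl.hand_in())"
```

```text
the job is handed in; nothing more can be done
None
```

The basket is in the tank, the beaker is in the basket and the strainer is in the beaker. They went in that order, each lowered until its weight came off the wrist and then released. I handed the job in at about 37 s of the 70 s, with the gripper open and clear.

| Part | Height measured (top view, mm) | Height expected (mm) |
|---|---|---|
| Basket grip tops (both ends) | 164.5 and 164.7 | 166 |
| Beaker rim | 162.8 | 164 |
| Strainer grip top | 199.2 | 200 |

- **Heights:** the top camera read about 1.5 mm low on known heights all through, so these mean every part is fully down and upright. The strainer grip is centred over the beaker to within about 1 mm.
- **Bystanders:** the meter, spray can and solder reel appear at the same places in the last top view as in the first.
- **Disagreements:** the two cameras differed by 2–5 mm in absolute position, so I made the fits by comparing parts within one camera. In the last side view the blue grip was too sparsely read to use, so I relied on the top view for it.

No check failed, and the wrist forces I read stayed below about 2.5 N.

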